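# Put the chromatography column rack on stream

## Task

Put the column rack on stream: hook every column that stands on the bench onto the rail at its open end and slide it along until it hangs centred over the port of its own colour, and fit the lever onto the valve's stem, pushed fully home. Only when all the columns hang at their ports and the lever is on, swing the lever round to the open stop at the green mark. Leave the glassware, rings and spanner where they are.

Things in the scene. Friction and masses are not known exactly. Their poses are not given: they have to be found in the camera images.
- rack: Column rack, fixed: white deck 130 x 500 mm, 12 mm thick; origin under the deck's centre, z up, x away from the robot. A 14 mm steel rail runs along y at x 0, its centre line 205 mm above the bench, between end posts at y -225 and +225 mm that reach 11 mm above that line. Columns are hooked on from the robot's side (-x), hook mouth facing +x. Turned by up to 0.12 rad.
- rail_load (a point): Point on the rail's centre line in the middle of its open end (rack y -140 mm, at the robot's right, 205 mm above the bench): the place to hook columns on, free from y -205 to -75 mm. Axes as the rack's.
- keeper_start (a point): Start of the keeper bar, 8 mm in diameter: it runs behind the rail at x +30 mm, same height, from y -60 to +225 mm, held from behind (posts at x 46 to 58 mm). The lip of a hung column runs under it with 7 mm to spare: along it a column slides, but can be neither hooked on nor lifted off. Columns cannot pass one another. Axes as the rack's.
- port_blue: Blue port: blue stripe 18 mm wide across the deck and a ring with steel nipple, 21 mm tall, under the rail; look only. Origin on the deck's top, 12 mm above the bench, straight below the rail's centre line; axes as the rack's. The ports stand at rack y -25, +65 and +155 mm, in an order that varies. A column hung here has its underside 35 mm above this origin.
- port_yellow: Yellow port: yellow stripe 18 mm wide across the deck and a ring with steel nipple, 21 mm tall, under the rail; look only. Origin on the deck's top, 12 mm above the bench, straight below the rail's centre line; axes as the rack's. The ports stand at rack y -25, +65 and +155 mm, in an order that varies. A column hung here has its underside 35 mm above this origin.
- port_green: Green port: green stripe 18 mm wide across the deck and a ring with steel nipple, 21 mm tall, under the rail; look only. Origin on the deck's top, 12 mm above the bench, straight below the rail's centre line; axes as the rack's. The ports stand at rack y -25, +65 and +155 mm, in an order that varies. A column hung here has its underside 35 mm above this origin.
- column_blue: Steel column with blue band, 214 mm tall, standing on the bench, or absent. Origin: centre of the underside; z up. Foot 46 mm across, tube 36 to 42 mm across up to z 112 mm; hook carrier above, 26 mm wide in y, open towards +x; on top a blue grip tab 10 mm thick in x, 24 mm wide in y, with free sides from z 176 to 214 mm. 0.28 to 0.56 kg.
- blue_hook (a point): Where the rail's centre line lies when the blue column hangs: on its axis, at its z 158 mm, under the hook's V-shaped roof (ridge 8 mm higher). Spine at x -20 to -14 mm, tip plate at x 14 to 20 mm coming down to z 142 mm with a 5 mm lip turned out to x 34 mm. The rail enters between lip and column top: a mouth from z 112 to 142 mm. Axes as the column's.
- column_yellow: Steel column with yellow band, 214 mm tall, standing on the bench, or absent. Origin: centre of the underside; z up. Foot 46 mm across, tube 36 to 42 mm across up to z 112 mm; hook carrier above, 26 mm wide in y, open towards +x; on top a yellow grip tab 10 mm thick in x, 24 mm wide in y, with free sides from z 176 to 214 mm. 0.28 to 0.56 kg.
- yellow_hook (a point): Where the rail's centre line lies when the yellow column hangs: on its axis, at its z 158 mm, under the hook's V-shaped roof (ridge 8 mm higher). Spine at x -20 to -14 mm, tip plate at x 14 to 20 mm coming down to z 142 mm with a 5 mm lip turned out to x 34 mm. The rail enters between lip and column top: a mouth from z 112 to 142 mm. Axes as the column's.
- column_green: Steel column with green band, 214 mm tall, standing on the bench, or absent. Origin: centre of the underside; z up. Foot 46 mm across, tube 36 to 42 mm across up to z 112 mm; hook carrier above, 26 mm wide in y, open towards +x; on top a green grip tab 10 mm thick in x, 24 mm wide in y, with free sides from z 176 to 214 mm. 0.28 to 0.56 kg.
- green_hook (a point): Where the rail's centre line lies when the green column hangs: on its axis, at its z 158 mm, under the hook's V-shaped roof (ridge 8 mm higher). Spine at x -20 to -14 mm, tip plate at x 14 to 20 mm coming down to z 142 mm with a 5 mm lip turned out to x 34 mm. The rail enters between lip and column top: a mouth from z 112 to 142 mm. Axes as the column's.
- lever: Valve lever lying flat: red hub 36 mm square, 45 mm tall, bored right through; flat aluminium arm 16 mm wide, 12 mm thick, level with the underside, along +x. Origin: centre of the hub's underside, on the bore; z up. Bore T-shaped: slots 10.4 mm wide, 13.2 mm long from the axis, towards +x, +y and -y, none to -x: it fits the stem one way only, 1.2 mm play all round. 0.13 to 0.21 kg.
- lever_tip (a point): Point on the lever's arm at its outer end, 116 mm along the lever's x, 6 mm above its underside.
- valve: Quarter-turn feed valve, fixed: base 100 x 100 mm, steel body, white dial 100 mm in diameter with its top 55 mm above the bench; origin: centre of the underside, on the stem's axis. Grey mark on the dial along the valve's +x: shut. Green mark along its +y: open.
- stem_seat (a point): Shoulder of the brass stem, on its axis, 65 mm above the bench; here the lever's underside rests when home, arm along this x. z up; x points along the red key and turns with the stem. The stem stands 30 mm above it: three keys 8 mm wide, 12 mm long from the axis, towards +x (red), +y and -y, tops rounded (radius 4 mm).
- stem (a joint): Angle of the stem from the grey shut mark, rad, growing counter-clockwise seen from above; stops at 0 (shut) and 1.571 (lever over the green mark, open). Stays where it is left; turning takes about 0.2 N m.
- flask1: Conical glass flask 84 mm wide, 140 mm tall; not part of the job, to be left alone. Origin: underside.
- flask2: Conical glass flask 96 mm wide, 170 mm tall; not part of the job, to be left alone. Origin: underside.
- cap1: White plastic screw ring 72 mm across, 24 mm high; not part of the job, to be left alone. Origin: underside.
- cap2: White plastic screw ring 72 mm across, 24 mm high; not part of the job, to be left alone. Origin: underside.
- spanner: Steel spanner 160 mm long, lying flat; not part of the job, to be left alone. Origin: underside.
- beaker: Glass beaker 80 mm wide, 100 mm tall; not part of the job, to be left alone. Origin: underside.
Things that resemble listed ones, but are neither listed nor needed, are in the scene too. What is shaped like the lever but orange or purple is not meant.

How it is judged:
By the outcome, as a careful person would: the job done as asked, in the order asked, and still so for the second after the job is handed in, with the robot touching nothing.
Of column_blue, column_yellow, column_green only 2 to 3 are there at a start; the rules pass over those that are not, and their reading is None.
At some moment in a run one of lever may be knocked a few centimetres aside while the robot is not near it.
It also fails if it takes over 208 s, if anything falls off the work surface, if the arm or the gripper's body presses on something with over 40 N, if the wrist force passes 120 N, or if a joint passes its speed limit or range.

## Robot

A 6-joint arm with a two-finger parallel gripper is mounted at the origin on the work surface. World frame = base frame: x ahead of the robot, y to its left, z up, the work surface at z = 0. Lengths are in m, angles in rad, forces in N, time in s.
With the tool pointing down it reaches from about 0.35 to 0.775 m from the base axis. Payload 5.5 kg.
Tool frame: the origin (TCP) lies at the very end of the fingers, on their centre line; the grasp point (between the pads) lies 19 mm behind it; z points along the fingers, y is the line along which they close (so a half turn about z gives the same grasp; the last joint's range is limited). The gripper opens to 85 mm and grips with 20 to 120 N. Pads are 22 mm wide; open, the fingers measure 114 mm over their backs; the gripper's body (76 mm by 85 mm) begins 54 mm behind the grasp point. The pads swing forward as they close: fully open they stand 13 mm farther back than shut.
Start: joints at [-1.351, 0.313, 0.046, 1.304, 0, 1.431], TCP at [0.202, -0.538, 0.231] pointing down, gripper open.
Joint ranges: [-2.76, 2.76], [-0.86, 1.69], [-1.03, 1.26], [-2.2, 2.34], [-1.47, 1.5], [-3.14, 3.14]. Speed limits (rad/s): [2.57, 2.57, 3.14, 3.14, 3.14, 3.14].

## Interface

Orientations are given as a unit quaternion [w, x, y, z].
In Python, from workcell import env, read_camera, get_calibration gives the robot as it stands.
- The arm moves only by the tool jog_arm, never from a script. Its argument "motion" is one flat list of numbers, 7 for each row, row after row: the shift along the tool's x, y, z as a fraction of full scale, then the turn, a rotation vector about the tool's x, y, z as a fraction of full scale, then the opening, from 0 (shut) to 1 (fully open). In form: [x, y, z, wx, wy, wz, grip, x, y, z, wx, wy, wz, grip, ...]. A call has 1 to 12 rows; each row is the pose to reach, as a shift and turn from the pose commanded when the call began, along the tool's axes at that moment; what a row does not reach only later rows make up. Full scale, the value 1, is 0.2 m for a shift and 90 degrees for a turn. A row lasts 1/8 s, in which the tool goes at most 62.5 mm and 10.7 degrees, less where a joint would pass 70% of its speed; a pose out of reach is approached as far as the arm can. A call with a number of a shift or a turn outside -1 to 1 is refused whole. A call with a gripper value outside its range is refused whole. The fingers move at their own pace and stop on an object; "newtons" is the grip in N (left out, the last holds). Time passes only in rows, so rows that repeat a pose let the fingers close. It gives the time, the measured TCP pose, the force, the opening and the grip force at its end, in the units of the state.
- env.get_state(): the state, without advancing time (a new reading comes with each control period).
- read_camera(name): name is "side" or "top" or "wrist"; returns the picture (384x512x3 uint8, red, green, blue); there is no depth.
- get_calibration(name): a dict with "fx", "fy", "cx", "cy" (pixels), "dist" ([k1, k2, p1, p2, k3] as OpenCV has them; the pictures are not rectified), "world_from_camera" (4x4, takes a point from camera to world coordinates). Camera axes: x right, y down, z forward; pixel columns grow to the right and rows downward; lengths in m; the calibration is good to about 2 mm. A picture is of the moment at which its call begins: read the wrist's pose just before it. get_calibration takes no time and is no camera call; for the wrist camera it gives the pose at the moment of the call.
- env.hand_in(): hands the job in; it is judged then, once.
The state is a dict: "clock": time; "joint_pos": joint angles; "qvel": joint speeds; "tau": joint torques, N m; "tcp_pos": TCP position; "orientation": TCP orientation; "wrist_force": force on the tool from outside, world axes, zero at the start; "ft_torque": the same for the moment, N m; "finger_gap": finger opening in m; "grip_force": force on a finger pad.
Only numpy, scipy, OpenCV 4.12 (cv2) and the standard library are available. Lean on these libraries where they do the work, as an engineer would, in place of code of your own. Each camera call takes 0.05 s, during which the arm holds its last target. There are 200 camera calls.

## Working session

There is one attempt and no reset: what is moved stays moved. The work goes in short steps, Python scripts to look and compute and a tool call to move; the robot and the scene stay as the last step left them, time stands still between calls to the robot, and variables do not carry over. Pictures are saved under pics/ and viewed, at most 14 in all, crops included, and the job is handed in when it is done.

Besides the shell and the picture viewer there is one more tool, called after "Request:" as name(argument=value, ...) on one line, values as JSON. jog_arm: Moves the arm, as the interface text tells. Shift numbers are shares of 0.2 m and turn numbers shares of 90 degrees, none past 1 either way. Its arguments: {"type":"object","properties":{"motion":{"type":"array","items":{"type":"number"}},"newtons":{"type":"number"}},"required":["motion"]}

```bash
mkdir -p pics; cat > h.py <<'E'
import numpy as np, cv2, json
from workcell import env, read_camera, get_calibration
from scipy.spatial.transform import Rotation as R
def shot(n,f=None):
    im=read_camera(n)
    if f: cv2.imwrite('pics/'+f,im[:,:,::-1])
    return im
def ray(c,uv):
    K=np.array([[c['fx'],0,c['cx']],[0,c['fy'],c['cy']],[0,0,1]]);d=np.array(c['dist'],float)
    p=cv2.undistortPoints(np.array(uv,float).reshape(-1,1,2),K,d).reshape(-1,2)
    T=np.array(c['world_from_camera']);D=np.c_[p,np.ones(len(p))]@T[:3,:3].T
    return T[:3,3],D
def onz(c,uv,z):
    o,D=ray(c,uv);return o+D*((z-o[2])/D[:,2])[:,None]
def proj(c,P):
    T=np.linalg.inv(np.array(c['world_from_camera']));K=np.array([[c['fx'],0,c['cx']],[0,c['fy'],c['cy']],[0,0,1]])
    return cv2.projectPoints(np.array(P,float).reshape(-1,3),cv2.Rodrigues(T[:3,:3])[0],T[:3,3],K,np.array(c['dist'],float))[0].reshape(-1,2)
def tool():
    s=env.get_state();q=s['orientation'];return np.array(s['tcp_pos']),R.from_quat([q[1],q[2],q[3],q[0]]),s
E
python3 - <<'E'
from h import *
for n in ['side','top','wrist']:
    im=shot(n,n+'0.png');c=get_calibration(n);print(n,c['fx'],np.round(c['world_from_camera'],3).tolist())
p,r,s=tool();print(p,r.as_matrix().round(3),s['clock'],s['finger_gap'])
E
```

```text
side 472.1302338825793 [[-0.786, -0.44, 0.434, -0.197], [-0.618, 0.535, -0.576, 0.971], [0.021, -0.721, -0.693, 1.251], [0.0, 0.0, 0.0, 1.0]]
top 379.8470232522555 [[0.011, -0.998, 0.067, 0.421], [-1.0, -0.011, 0.012, 0.044], [-0.011, -0.067, -0.998, 1.275], [0.0, 0.0, 0.0, 1.0]]
wrist 276.9652952889641 [[0.351, -0.896, -0.273, 0.273], [-0.936, -0.336, -0.101, -0.512], [-0.001, 0.291, -0.957, 0.373], [0.0, 0.0, 0.0, 1.0]]
[ 0.20234871 -0.53780294  0.23059765] [[ 0.936  0.352 -0.   ]
 [ 0.352 -0.936  0.001]
 [ 0.    -0.001 -1.   ]] 0.15 0.08528178133737888
```

View pics/top0.png

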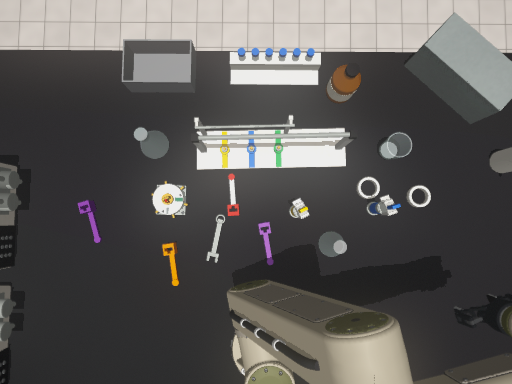

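View pics/side0.png

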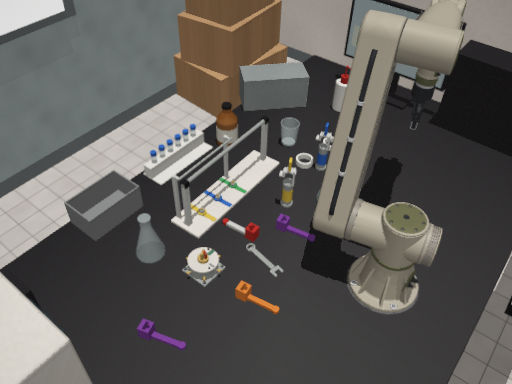

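The top view shows columns yellow (300,209) and blue (388,206). The red lever's hub is at (233,210) with its arm going up to (231,177), and the valve is at (168,199). The ports run yellow 225, blue 252, green 279 from left to right, with the open end on the right. No green column is visible so far.

```bash
python3 - <<'E'
import cv2
a=cv2.imread('pics/top0.png')
cv2.imwrite('pics/c1.png',cv2.resize(a[110:230,145:425],None,fx=2.85,fy=2.85,interpolation=cv2.INTER_CUBIC))
b=cv2.imread('pics/side0.png')
cv2.imwrite('pics/c2.png',cv2.resize(b[110:310,150:350],None,fx=3,fy=3,interpolation=cv2.INTER_CUBIC))
E
```

```text
(no output)
```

View pics/c1.png

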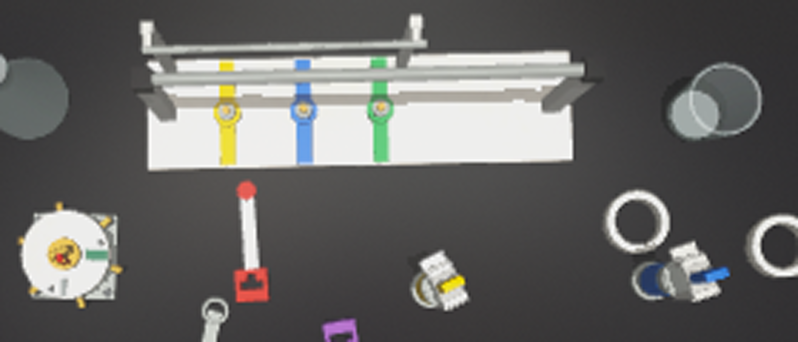

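View pics/c2.png

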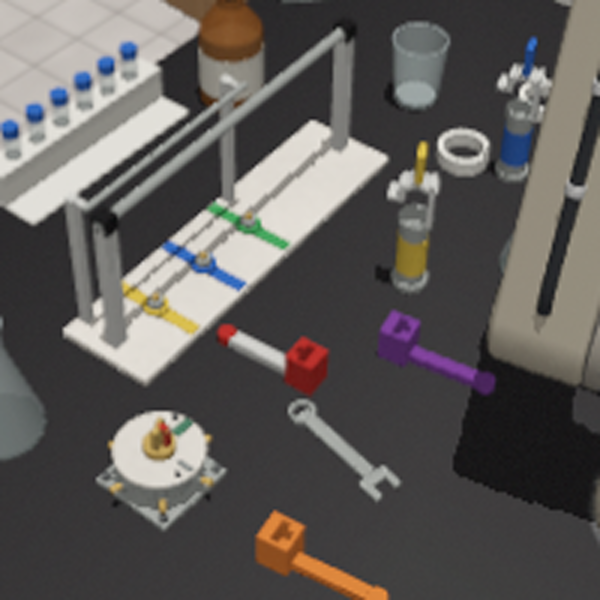

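The lever's hub is at crop (251,285). The valve's green mark points right (world -y), so shut points to the robot. The columns' tabs are at (453,283) and (712,272), and each column is turned.

```bash
cat >> h.py <<'E'
def hsv(im): return cv2.cvtColor(im,cv2.COLOR_RGB2HSV)
RNG=dict(yellow=((22,140,120),(34,255,255)),blue=((100,150,90),(118,255,255)),green=((60,100,60),(85,255,255)),red=((0,170,90),(6,255,255)))
def blobs(im,col,amin=4):
    m=cv2.inRange(hsv(im),*RNG[col])
    if col=='red': m|=cv2.inRange(hsv(im),(174,170,90),(180,255,255))
    n,l,st,ce=cv2.connectedComponentsWithStats(m)
    return [(int(st[i,4]),ce[i].round(1).tolist(),np.argwhere(l==i)[:,::-1]) for i in range(1,n) if st[i,4]>=amin]
def tri(c1,u1,c2,u2):
    o1,d1=ray(c1,[u1]);o2,d2=ray(c2,[u2]);d1,d2=d1[0],d2[0]
    t=np.linalg.lstsq(np.c_[d1,-d2],o2-o1,rcond=None)[0]
    a,b=o1+d1*t[0],o2+d2*t[1];return (a+b)/2,np.linalg.norm(a-b)
E
python3 - <<'E'
from h import *
T=get_calibration('top');S=get_calibration('side')
a=cv2.imread('pics/top0.png')[:,:,::-1].copy();b=cv2.imread('pics/side0.png')[:,:,::-1].copy()
for n,im,c in(('top',a,T),('side',b,S)):
  for col in RNG:
    print(n,col,[(A,ce,onz(c,[ce],0.012)[0,:2].round(3).tolist()) for A,ce,_ in blobs(im,col,6)])
h=hsv(a);m=cv2.inRange(h,(0,0,190),(180,45,255));m[:110]=0;m[170:]=0;m[:,:190]=0;m[:,352:]=0
m=cv2.morphologyEx(m,cv2.MORPH_CLOSE,np.ones((9,15)))
cn=max(cv2.findContours(m,0,2)[0],key=cv2.contourArea);q=cv2.minAreaRect(onz(T,cn.reshape(-1,2),0.012)[:,:2].astype(np.float32));print(q)
E
```

```text
top yellow [(15, [224.0, 133.0], [0.706, 0.147]), (114, [224.2, 153.1], [0.637, 0.146]), (49, [166.9, 197.3], [0.486, 0.335]), (31, [303.4, 209.0], [0.453, -0.12])]
top blue [(32, [240.6, 51.2], [0.99, 0.095]), (25, [254.5, 50.5], [0.992, 0.048]), (27, [268.5, 50.7], [0.992, -0.0]), (32, [282.3, 51.2], [0.991, -0.047]), (33, [296.4, 51.3], [0.99, -0.096]), (31, [310.4, 51.5], [0.99, -0.143]), (8, [250.5, 131.5], [0.712, 0.058]), (41, [394.6, 205.8], [0.467, -0.422]), (11, [373.3, 210.5], [0.45, -0.352])]
top green [(14, [277.1, 131.9], [0.711, -0.032]), (118, [277.8, 153.2], [0.639, -0.034]), (10, [178.0, 198.5], [0.483, 0.297])]
top red [(6, [165.5, 200.0], [0.477, 0.339]), (58, [232.5, 211.5], [0.442, 0.115])]
side yellow [(35, [290.0, 162.9], [0.561, -0.286]), (91, [286.9, 195.9], [0.461, -0.122]), (80, [202.9, 212.8], [0.645, 0.142])]
side blue [(32, [326.1, 127.7], [0.575, -0.587]), (17, [192.5, 126.6], [1.034, -0.215]), (20, [185.1, 131.6], [1.033, -0.168]), (18, [177.3, 136.6], [1.034, -0.121]), (20, [169.3, 141.8], [1.035, -0.073]), (22, [161.1, 147.1], [1.036, -0.026]), (22, [152.9, 152.9], [1.034, 0.022]), (86, [321.3, 159.2], [0.475, -0.388]), (73, [217.5, 198.2], [0.654, 0.052])]
side green [(69, [232.4, 185.1], [0.657, -0.037])]
side red [(63, [344.3, 77.6], [0.731, -1.02]), (26, [224.7, 220.7], [0.56, 0.122]), (189, [251.8, 231.5], [0.454, 0.101])]
((0.6773768067359924, -0.01477476954460144), (0.17392176389694214, 0.517735481262207), 1.7978355884552002)
```

Request:
jog_arm(motion=[0,0,-0.65,0,0,0,1,0,0,-0.65,0,0,0,1,0,0,-0.65,0,0,0,1,0.85,-0.85,-0.65,0,0,0,1,0.85,-0.85,-0.65,0,0,0,1,0.85,-0.85,-0.65,0,0,0,1,0.85,-0.85,-0.65,0,0,0,1,0.85,-0.85,-0.65,0,0,0,1,0.85,-0.85,-0.65,0,0,0,1])

```text
clock: 1.27
tcp_pos: [0.3018, -0.3192, 0.3608]
orientation: [-0.0, 0.984, 0.179, -0.0]
wrist_force: [0.0, -0.3, -0.3]
finger_gap: 0.0853
grip_force: 0.0
```

Request:
jog_arm(motion=[0.85,-0.85,0,0,0,-0.2,1,0.85,-0.85,0,0,0,-0.4,1,0.85,-0.85,0,0,0,-0.77,1,0.85,-0.85,0,0,0,-0.77,1,0.85,-0.85,0,0,0,-0.77,1,0.85,-0.85,0,0,0,-0.77,1,0.85,-0.85,0,0,0,-0.77,1,0.85,-0.85,0,0,0,-0.77,1,0.85,-0.85,0,0,0,-0.77,1,0.85,-0.85,0,0,0,-0.77,1,0.85,-0.85,0,0,0,-0.77,1,0.85,-0.85,0,0,0,-0.77,1])

```text
clock: 2.78
tcp_pos: [0.401, -0.1003, 0.3613]
orientation: [0.0, 0.708, 0.706, -0.0]
wrist_force: [-0.4, 0.0, 0.8]
finger_gap: 0.0854
grip_force: 0.0
```

```bash
python3 - <<'E'
from h import *
p,r,s=tool();print(p.round(3),r.as_euler('ZYX',degrees=True).round(1),s['clock'],np.round(s['joint_pos'],2))
im=shot('wrist','w1.png');cv2.imwrite('pics/w1b.png',cv2.resize(im[:,:,::-1],None,fx=1.5,fy=1.5,interpolation=cv2.INTER_CUBIC))
t=shot('top','t1.png')
json.dump({k:(v.tolist() if hasattr(v,'tolist') else v) for k,v in get_calibration('wrist').items()},open('w1.json','w'))
print([(A,c) for A,c,_ in blobs(t,'green',6)])
E
```

```text
[ 0.401 -0.1    0.361] [ 89.9   0.  180. ] 2.775 [-0.44 -0.01 -0.02  1.56 -0.    1.13]
[(14, [277.1, 131.9]), (118, [277.8, 153.2]), (10, [178.4, 198.5])]
```

View pics/w1b.png

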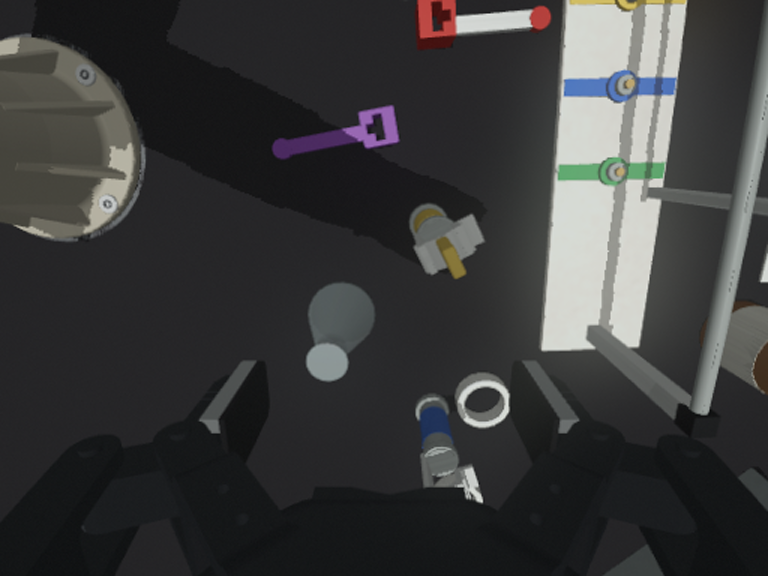

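View pics/t1.png

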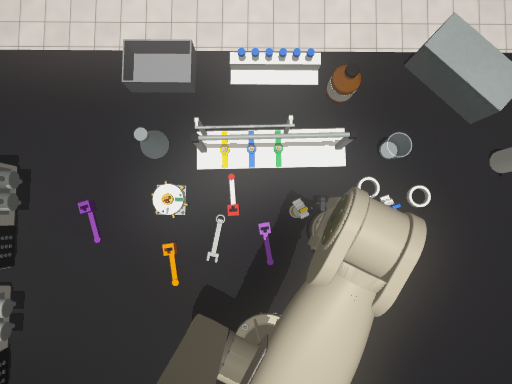

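The wrist picture shows the yellow column with its tab at (452,258) and its mouth facing upper right. The blue foot is at (430,405), the deck's near edge runs (565,0) to (541,350), and the stripes are at (620,86) and (612,172). No green column is visible in either picture.

```bash
cat > m1.py <<'E'
from h import *
im=cv2.imread('pics/w1.png')[:,:,::-1].copy();c=json.load(open('w1.json'))
h=hsv(im)
# deck near edge
g=cv2.cvtColor(im,cv2.COLOR_RGB2GRAY);pts=[]
for v in list(range(10,50,3))+list(range(66,108,3))+list(range(124,228,4)):
    row=g[v,330:420].astype(float);d=np.diff(row);k=int(np.argmax(d))
    if d[k]>40: pts.append((330+k+.5+ (0),v))
P=onz(c,pts,0.012);k=np.polyfit(P[:,1],P[:,0],1);res=P[:,0]-np.polyval(k,P[:,1]);P=P[abs(res)<.004];k=np.polyfit(P[:,1],P[:,0],1)
print('near edge x=%.4f*y+%.4f'%tuple(k),len(P),np.std(P[:,0]-np.polyval(k,P[:,1])), 'rack yaw',np.degrees(-np.arctan(k[0])))
# far right end of deck: y edge
q=onz(c,[[361.5,233],[425,231.5]],0.012);print('end edge',q.round(4))
for col in ('yellow','blue','green'):
    for A,ce,pp in blobs(im,col,15):
        Q=onz(c,pp,0.012);print(col,A,ce,Q[:,:2].mean(0).round(4),'edges y',Q[:,1].min().round(4),Q[:,1].max().round(4), onz(c,[ce],.205)[0,:2].round(4))
# rail
for v in (60,110,160,210,250):
    row=g[v].astype(int);print(v,''.join('%4d'%x for x in row[455:512:2]))
E
python3 m1.py
```

```text
near edge x=-0.0321*y+0.5918 53 0.00060595490764561 rack yaw 1.8392868245001641
end edge [[ 0.6021 -0.2602  0.012 ]
 [ 0.7285 -0.258   0.012 ]]
yellow 151 [302.3, 174.5] [ 0.4809 -0.1426] edges y -0.1606 -0.125 [ 0.4499 -0.097 ]
green 67 [405.6, 112.7] [ 0.6555 -0.0333] edges y -0.0489 -0.0203 [ 0.556  -0.0305]
green 97 [424.2, 113.3] [ 0.6887 -0.0339] edges y -0.0403 -0.0267 [ 0.5761 -0.0309]
green 76 [437.6, 113.5] [ 0.7127 -0.0341] edges y -0.0417 -0.0264 [ 0.5907 -0.031 ]
green 238 [385.0, 114.3] [ 0.6198 -0.0362] edges y -0.0442 -0.0288 [ 0.5343 -0.0323]
60   62  62  61  60  58  58  57  55  55  54  53  51  51  50  49  48  49  47  47  47  46  46  46  69  92 114 130 147 170
110   62  61  61  59  59  57  57  56  55  54  53  53  52  52  52  51  51  50  60  80 105 125 141 164 165 157 132  51  52
160   62  61  60  59  58  57  56  54  53  53  53  51  50  50  73  99 121 138 157 164 157 129  47  47  46  46  45  46  47
210   57  57  55  53  53  52  51  51  51  72 100 123 140 156 161 156 113 105 104 103 104 105 107 108 107 108 108 108 107
250   45  44  45  44  43  73 105 128 144 156 160 149  43  42  41  42  42  44  81  93  94  92  89 128  49  50  49  49  51
```

```bash
cat >> m1.py <<'E'
print('rail',onz(c,[(499.5,110),(490.5,160),(481.5,210),(472,250)],.205).round(4).tolist(), [np.round(0.659-.0321*(y+.0082),4) for y in (-.03,-.1,-.17,-.22)])
T=get_calibration('top');S=get_calibration('side')
t=cv2.imread('pics/top0.png')[:,:,::-1].copy();b=cv2.imread('pics/side0.png')[:,:,::-1].copy()
print('ytab',tri(T,(303.4,209),S,(290,162.9)),tri(T,(303.4,209),c,(302.3,174.5)));print('btab',tri(T,(394.6,205.8),S,(326.1,127.7)))
hub=[x for x in blobs(im,'red',30)]
for A,ce,pp in hub:print('red',A,ce,onz(c,[ce],.045)[0].round(4))
E
python3 m1.py | tail -6
```

```text
250   45  44  45  44  43  73 105 128 144 156 160 149  43  42  41  42  42  44  81  93  94  92  89 128  49  50  49  49  51
rail [[0.6584, -0.0265, 0.205], [0.6609, -0.0804, 0.205], [0.6643, -0.14, 0.205], [0.6649, -0.1928, 0.205]] [np.float64(0.6597), np.float64(0.6619), np.float64(0.6642), np.float64(0.6658)]
ytab (array([ 0.44731784, -0.09648143,  0.19874129]), np.float64(0.0012028505834594213)) (array([ 0.44728066, -0.09323676,  0.22087598]), np.float64(7.606766359060884e-05))
btab (array([ 0.45951466, -0.35378814,  0.19741746]), np.float64(0.0006151727759374574))
red 49 [294.4, 8.0] [0.4543 0.115  0.045 ]
red 69 [360.5, 8.6] [0.5514 0.115  0.045 ]
```

Request:
jog_arm(motion=[-0.15,0.23,0.3,0,0,0,1,-0.15,0.23,0.3,0,0,0,1,-0.15,0.23,0.3,0,0,0,1,-0.15,0.23,0.3,0,0,0,1])

```text
clock: 3.38
tcp_pos: [0.4466, -0.1301, 0.3024]
orientation: [0.0, 0.708, 0.707, 0.0]
wrist_force: [-0.2, -1.2, 0.4]
finger_gap: 0.0853
grip_force: 0.0
```

```bash
cat >> h.py <<'E'
def tab(col,zt=.214,name='wrist',f=None):
    """top face of a grip tab: centre and long-axis yaw, from brightest hue blob nearest the centre"""
    c=get_calibration(name);im=shot(name,f)
    bl=[b for b in blobs(im,col,30)]
    out=[]
    for A,ce,pp in bl:
        P=onz(c,pp,zt)[:,:2];q=cv2.minAreaRect(P.astype(np.float32));bx=cv2.boxPoints(q)
        e=[bx[1]-bx[0],bx[2]-bx[1]];l=max(e,key=np.linalg.norm)
        out.append((A,ce,np.round(q[0],4).tolist(),np.round(q[1],4).tolist(),round(float(np.degrees(np.arctan2(l[1],l[0])))%180,1)))
    return im,c,out
E
python3 - <<'E'
from h import *
p,r,s=tool();print(p.round(4))
im,c,o=tab('yellow',f='w2.png')
for x in o: print(x)
u,v=map(int,o[np.argmax([x[0] for x in o])][1]);cr=im[max(v-60,0):v+60,u-80:u+80,::-1]
cv2.imwrite('pics/w2c.png',cv2.resize(cr,None,fx=4,fy=4,interpolation=cv2.INTER_CUBIC));print(u,v)
E
```

```text
[ 0.4466 -0.1301  0.3024]
(262, [260.3, 156.1], [0.4486, -0.095], [0.0082, 0.0223], 116.6)
260 156
```

View pics/w2c.png

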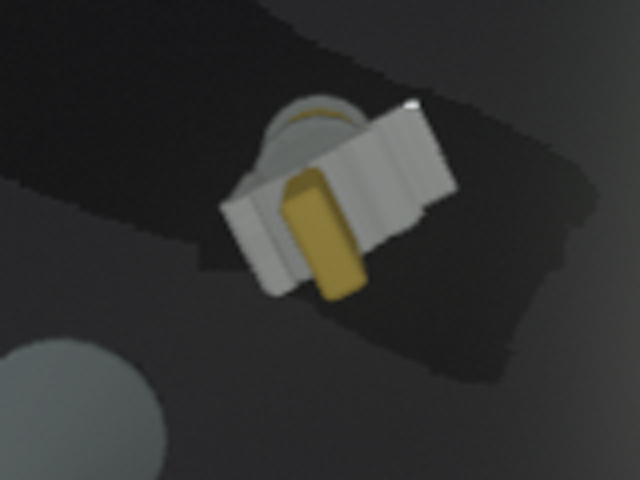

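The yellow tab's top is at (0.4486,-0.095), and the column's +x is at yaw about 26°, with the lip to the upper right. I'll grasp it now.

Request:
jog_arm(motion=[0.173,0.008,0,0,0,-0.1,0.5,0.173,0.008,0,0,0,-0.2,0.5,0.173,0.008,0,0,0,-0.296,0.5,0.173,0.008,0.15,0,0,-0.296,0.5,0.173,0.008,0.3,0,0,-0.296,0.5,0.173,0.008,0.45,0,0,-0.296,0.5,0.173,0.008,0.55,0,0,-0.296,0.5,0.173,0.008,0.597,0,0,-0.296,0.5,0.173,0.008,0.597,0,0,-0.296,0.5], newtons=80)

```text
clock: 4.55
tcp_pos: [0.4485, -0.0957, 0.1825]
orientation: [0.0, 0.526, 0.851, 0.0]
wrist_force: [1.1, 0.4, -0.3]
finger_gap: 0.0431
grip_force: 0.0
```

Request:
jog_arm(motion=[0,0,0,0,0,0,0,0,0,0,0,0,0,0,0,0,0,0,0,0,0,0,0,0,0,0,0,0,0,0,0,0,0,0,0,0,0,0,0,0,0,0], newtons=80)

```text
clock: 5.3
tcp_pos: [0.4494, -0.0962, 0.183]
orientation: [0.001, 0.526, 0.851, 0.0]
wrist_force: [-0.9, -1.3, 6.3]
finger_gap: 0.0087
grip_force: 79.2
```

Request:
jog_arm(motion=[0,0,-0.1,0,0,0,0,0,0,-0.25,0,0,0,0,0,0,-0.395,0,0,0,0,-0.1,0.1,-0.395,0,0,0.07,0,-0.25,0.22,-0.395,0,0,0.14,0,-0.4,0.36,-0.395,0,0,0.21,0,-0.5,0.45,-0.395,0,0,0.275,0,-0.555,0.5,-0.395,0,0,0.275,0,-0.555,0.5,-0.395,0,0,0.275,0,-0.555,0.5,-0.395,0,0,0.275,0])

```text
clock: 6.55
tcp_pos: [0.5868, -0.1499, 0.2602]
orientation: [-0.001, 0.696, 0.718, -0.0]
wrist_force: [-0.3, 0.6, -2.5]
finger_gap: 0.0089
grip_force: 78.4
```

```bash
python3 - <<'E'
from h import *
p,r,s=tool();print(p.round(4),r.as_euler('ZYX',degrees=True).round(1),s['wrist_force'],s['grip_force'])
a=shot('side','s3.png')[60:260,150:350,::-1];b=shot('wrist','w3.png')[:,:,::-1]
cv2.imwrite('pics/s3c.png',np.hstack([cv2.resize(a,(380,380),interpolation=cv2.INTER_CUBIC),cv2.resize(b,(400,300))[:, :].copy() if 0 else cv2.copyMakeBorder(cv2.resize(b,(400,300)),0,80,0,0,0)]))
E
```

```text
[ 0.5868 -0.1499  0.2602] [  91.8   -0.  -179.9] [-0.27442816  0.59493553 -2.51824964] 78.35557579994202
```

View pics/s3c.png

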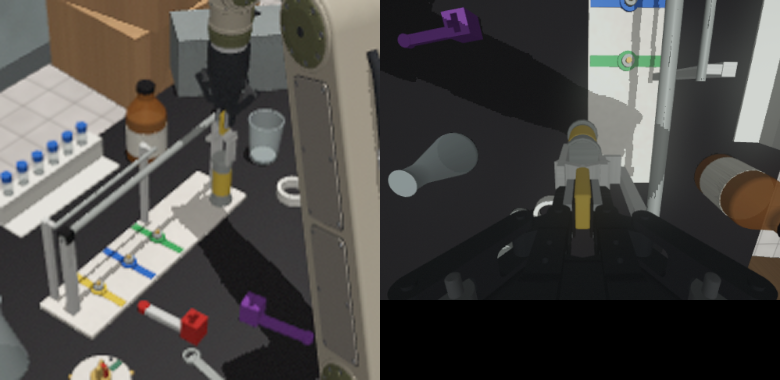

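The column is held upright in front of the open end, and its mouth is level with the rail. I'll move it in over the rail.

Request:
jog_arm(motion=[0,0.1,0,0,0,0,0,0,0.2,0,0,0,0,0,0,0.28,0,0,0,0,0,0,0.34,0,0,0,0,0,0,0.384,0,0,0,0,0,0,0.384,0,0,0,0,0,0,0.384,0,0,0,0,0])

```text
clock: 7.52
tcp_pos: [0.6639, -0.1478, 0.261]
orientation: [-0.0, 0.696, 0.718, -0.0]
wrist_force: [-0.2, -0.2, -3.4]
finger_gap: 0.009
grip_force: 78.6
```

Request:
jog_arm(motion=[0,0,0.04,0,0,0,0,0,0,0.08,0,0,0,0,0,0,0.11,0,0,0,0,0,0,0.13,0,0,0,0,0,0,0.145,0,0,0,0,0,0,0.145,0,0,0,0])

```text
clock: 8.28
tcp_pos: [0.6644, -0.1479, 0.2321]
orientation: [0.0, 0.696, 0.718, 0.0]
wrist_force: [-0.8, 0.3, -2.7]
finger_gap: 0.0089
grip_force: 78.7
```

Request:
jog_arm(motion=[0,0,0.01,0,0,0,0,0,0,0.014,0,0,0,0,0,0,0.014,0,0,0,0,0,0,0.014,0,0,0,0])

```text
clock: 8.78
tcp_pos: [0.6645, -0.1479, 0.232]
orientation: [0.001, 0.696, 0.718, 0.001]
wrist_force: [-3.7, 1.6, 8.8]
finger_gap: 0.0087
grip_force: 80.6
```

Request:
jog_arm(motion=[0.04,0,-0.006,0,0,0,0,0.12,0,-0.006,0,0,0,0,0.2,0,-0.006,0,0,0,0,0.28,0,-0.006,0,0,0,0,0.36,0,-0.006,0,0,0,0,0.44,0,-0.006,0,0,0,0,0.52,0,-0.006,0,0,0,0,0.6,0,-0.006,0,0,0,0,0.67,0,-0.006,0,0,0,0,0.73,0,-0.006,0,0,0,0,0.75,0,-0.006,0,0,0,0])

```text
clock: 10.15
tcp_pos: [0.6589, 0.0014, 0.2315]
orientation: [0.001, 0.696, 0.718, -0.001]
wrist_force: [-4.2, -6.5, 4.5]
finger_gap: 0.0086
grip_force: 79.9
```

Request:
jog_arm(motion=[0.06,0,0,0,0,0,0,0.14,0,0,0,0,0,0,0.22,0,0,0,0,0,0,0.3,0,0,0,0,0,0,0.38,0,0,0,0,0,0,0.46,0,0,0,0,0,0,0.54,0,0,0,0,0,0,0.62,0,0,0,0,0,0,0.68,0,0,0,0,0,0,0.71,0,0,0,0,0,0,0.727,0,0,0,0,0,0,0.727,0,0,0,0,0,0])

```text
clock: 11.65
tcp_pos: [0.654, 0.1468, 0.2313]
orientation: [0.0, 0.696, 0.718, -0.001]
wrist_force: [-3.9, -4.0, 4.8]
finger_gap: 0.0091
grip_force: 80.0
```

```bash
python3 - <<'E'
from h import *
p,r,s=tool();print(p.round(4),s['wrist_force'])
b=shot('wrist','w4.png')[:,:,::-1];a=shot('side')[120:240,140:260,::-1]
cv2.imwrite('pics/w4c.png',np.hstack([cv2.resize(b,(480,360)),cv2.resize(a,(310,360),interpolation=cv2.INTER_CUBIC)]))
E
```

```text
[0.654  0.1468 0.2313] [-3.93982983 -3.96185452  4.79150048]
```

View pics/w4c.png

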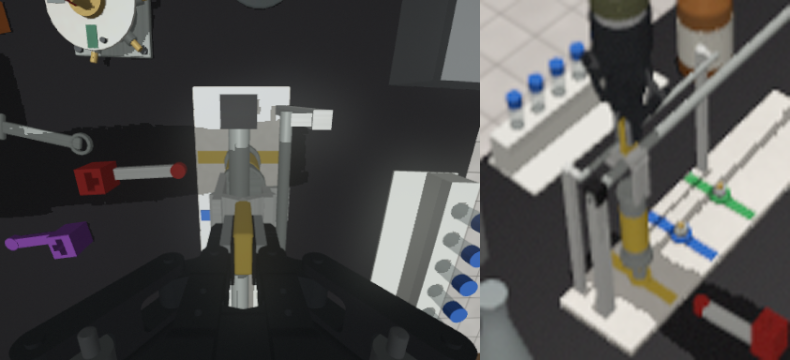

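The picture shows the yellow column hung on the rail over the yellow stripe. I'll release it and go to blue.

Request:
jog_arm(motion=[0,0,-0.005,0,0,0,0,0,0,-0.005,0,0,0,0.4,0,0,-0.005,0,0,0,0.4,0,0,-0.005,0,0,0,0.4,0,0,-0.15,0,0,0,0.4,0,0,-0.3,0,0,0,0.4,0,0,-0.45,0,0,0,0.4,0,0,-0.45,0,0,0,0.4])

```text
clock: 12.75
tcp_pos: [0.6563, 0.1476, 0.3231]
orientation: [0.002, 0.696, 0.718, 0.002]
wrist_force: [0.6, -0.4, 0.5]
finger_gap: 0.034
grip_force: 0.0
```

Request:
jog_arm(motion=[-0.25,-0.1,0,0,0,0,0.5,-0.5,-0.2,0,0,0,0,0.5,-0.8,-0.35,0,0,0,0,0.5,-1,-0.5,0,0,0,0,0.5,-1,-0.5,0,0,0,0,0.5])

```text
clock: 13.38
tcp_pos: [0.5593, -0.0584, 0.3195]
orientation: [-0.001, 0.698, 0.716, -0.001]
wrist_force: [0.2, -0.1, 0.3]
finger_gap: 0.0425
grip_force: 0.0
```

Request:
jog_arm(motion=[-0.25,-0.1,0,0,0,0,0.5,-0.5,-0.2,0,0,0,0,0.5,-0.75,-0.3,0,0,0,0,0.5,-1,-0.4,0,0,0,0,0.5,-1,-0.4,0,0,0,0,0.5])

```text
clock: 14.0
tcp_pos: [0.4871, -0.2607, 0.3188]
orientation: [-0.001, 0.697, 0.717, -0.0]
wrist_force: [0.3, 0.8, 0.1]
finger_gap: 0.0428
grip_force: 0.0
```

Request:
jog_arm(motion=[-0.25,-0.08,0,0,0,0,0.5,-0.5,-0.15,0,0,0,0,0.5,-0.67,-0.16,0,0,0,0,0.5,-0.67,-0.16,0,0,0,0,0.5,-0.67,-0.16,0,0,0,0,0.5])

```text
clock: 14.62
tcp_pos: [0.4608, -0.3916, 0.3196]
orientation: [-0.001, 0.695, 0.719, 0.0]
wrist_force: [0.4, -0.1, -0.3]
finger_gap: 0.0428
grip_force: 0.0
```

```bash
python3 - <<'E'
from h import *
p,r,s=tool();print(p.round(4),r.as_euler('ZYX',degrees=True).round(1),s['joint_pos'])
im,c,o=tab('blue',f='w5.png')
for x in o: print(x)
u,v=map(int,o[np.argmax([x[0] for x in o])][1]);cr=im[max(v-60,0):v+60,max(u-80,0):u+80,::-1]
t=shot('top','t5.png');T=get_calibration('top')
for A,ce,_ in blobs(t,'yellow',6): print('ytop',A,ce,onz(T,[ce],.258)[0].round(4))
cr=np.hstack([cv2.resize(cr,(480,360)),cv2.resize(t[110:230,200:300,::-1],(300,360),interpolation=cv2.INTER_CUBIC)])
cv2.imwrite('pics/w5c.png',cr)
E
```

```text
[ 0.4608 -0.3916  0.3196] [ 9.19e+01 -1.00e-01 -1.80e+02] [-8.37378911e-01  3.73374094e-01  3.45892930e-01  1.54473890e+00
  5.80377699e-04  7.00475116e-01]
(266, [259.1, 147.2], [0.4603, -0.3508], [0.0088, 0.0255], 107.5)
ytop 50 [216.3, 132.3] [0.6519 0.1481 0.258 ]
ytop 12 [224.5, 133.0] [0.6501 0.1258 0.258 ]
ytop 46 [224.5, 161.3] [0.5727 0.1246 0.258 ]
ytop 49 [166.9, 197.3] [0.4736 0.278  0.258 ]
```

View pics/w5c.png

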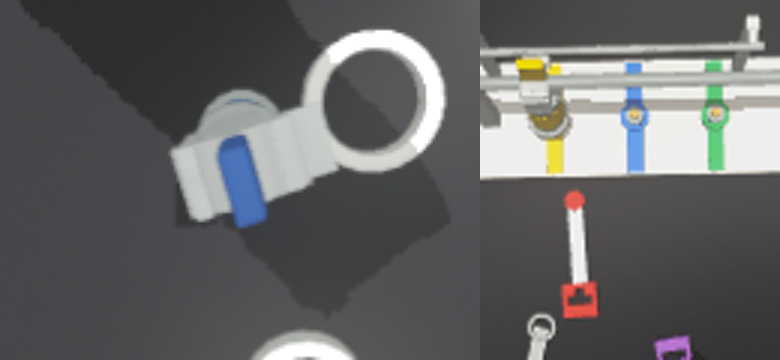

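The blue column's tab is at (0.460,-0.352) with its +x at yaw 17.5°. In the top view yellow hangs at its stripe. I'll grasp blue.

Request:
jog_arm(motion=[0.1,0.004,0,0,0,-0.09,0.5,0.198,0.004,0,0,0,-0.173,0.5,0.198,0.004,0,0,0,-0.173,0.5,0.198,0.004,0.2,0,0,-0.173,0.5,0.198,0.004,0.4,0,0,-0.173,0.5,0.198,0.004,0.55,0,0,-0.173,0.5,0.198,0.004,0.65,0,0,-0.173,0.5,0.198,0.004,0.683,0,0,-0.173,0.5,0.198,0.004,0.683,0,0,-0.173,0.5], newtons=80)

```text
clock: 15.85
tcp_pos: [0.4597, -0.3535, 0.1839]
orientation: [0.0, 0.592, 0.806, -0.0]
wrist_force: [0.8, 0.1, 0.2]
finger_gap: 0.0428
grip_force: 0.0
```

Request:
jog_arm(motion=[0,0,0,0,0,0,0,0,0,0,0,0,0,0,0,0,0,0,0,0,0,0,0,0,0,0,0,0,0,0,0,0,0,0,0,0,0,0,0,0,0,0], newtons=80)

```text
clock: 16.6
tcp_pos: [0.4602, -0.3542, 0.185]
orientation: [0.001, 0.592, 0.806, -0.0]
wrist_force: [-0.1, -0.2, 6.0]
finger_gap: 0.0086
grip_force: 79.8
```

Request:
jog_arm(motion=[0,0,-0.1,0,0,0,0,0,0,-0.25,0,0,0,0,0,0,-0.395,0,0,0,0,0,0,-0.395,0,0,0,0])

```text
clock: 17.1
tcp_pos: [0.4602, -0.3541, 0.264]
orientation: [0.001, 0.592, 0.806, -0.0]
wrist_force: [0.7, 0.0, -4.2]
finger_gap: 0.0086
grip_force: 78.4
```

Request:
jog_arm(motion=[0.1,0.1,0,0,0,0.04,0,0.22,0.25,0,0,0,0.08,0,0.36,0.42,0,0,0,0.12,0,0.5,0.58,0,0,0,0.173,0,0.63,0.74,0,0,0,0.173,0,0.73,0.85,0,0,0,0.173,0,0.779,0.916,0,0,0,0.173,0,0.779,0.916,0,0,0,0.173,0,0.779,0.916,0,0,0,0.173,0])

```text
clock: 18.23
tcp_pos: [0.5873, -0.151, 0.2621]
orientation: [-0.0, 0.696, 0.718, -0.001]
wrist_force: [-0.7, 0.2, -3.4]
finger_gap: 0.0092
grip_force: 78.4
```

Enter by 0.0763 m, then lower.

Request:
jog_arm(motion=[0,0.1,0,0,0,0,0,0,0.2,0,0,0,0,0,0,0.28,0,0,0,0,0,0,0.34,0,0,0,0,0,0,0.382,0,0,0,0,0,0,0.382,0,0,0,0,0,0,0.382,0,0,0,0,0])

```text
clock: 19.1
tcp_pos: [0.6637, -0.1481, 0.2627]
orientation: [-0.0, 0.696, 0.718, -0.0]
wrist_force: [-0.6, 0.1, -3.7]
finger_gap: 0.0088
grip_force: 78.5
```

Request:
jog_arm(motion=[0,0,0.04,0,0,0,0,0,0,0.08,0,0,0,0,0,0,0.11,0,0,0,0,0,0,0.13,0,0,0,0,0,0,0.145,0,0,0,0,0,0,0.15,0,0,0,0,0,0,0.15,0,0,0,0])

```text
clock: 19.98
tcp_pos: [0.6642, -0.1476, 0.2338]
orientation: [0.001, 0.696, 0.718, 0.0]
wrist_force: [-2.7, 1.7, 3.8]
finger_gap: 0.0087
grip_force: 79.7
```

Request:
jog_arm(motion=[0.04,0,0,0,0,0,0,0.12,0,0,0,0,0,0,0.2,0,0,0,0,0,0,0.28,0,0,0,0,0,0,0.36,0,0,0,0,0,0,0.44,0,0,0,0,0,0,0.52,0,0,0,0,0,0,0.57,0,0,0,0,0,0,0.6,0,0,0,0,0,0,0.6,0,0,0,0,0,0])

```text
clock: 21.22
tcp_pos: [0.66, -0.0282, 0.2335]
orientation: [0.001, 0.696, 0.718, -0.001]
wrist_force: [-4.9, -2.0, 5.0]
finger_gap: 0.0086
grip_force: 79.7
```

Request:
jog_arm(motion=[0.06,0,0,0,0,0,0,0.14,0,0,0,0,0,0,0.22,0,0,0,0,0,0,0.3,0,0,0,0,0,0,0.37,0,0,0,0,0,0,0.41,0,0,0,0,0,0,0.425,0,0,0,0,0,0,0.425,0,0,0,0,0,0,0.425,0,-0.004,0,0,0,0,0.425,0,-0.004,0,0,0,0.4,0.425,0,-0.004,0,0,0,0.4,0.425,0,-0.004,0,0,0,0.4])

```text
clock: 22.72
tcp_pos: [0.6581, 0.0575, 0.2334]
orientation: [0.0, 0.696, 0.718, 0.0]
wrist_force: [0.2, -0.3, -0.7]
finger_gap: 0.0344
grip_force: 0.0
```

Request:
jog_arm(motion=[0,0,-0.15,0,0,0,0.4,0,0,-0.3,0,0,0,0.4,0,0,-0.45,0,0,0,0.4,0,0,-0.45,0,0,0,0.4,0,0,-0.45,0,0,0,0.4])

```text
clock: 23.35
tcp_pos: [0.6578, 0.0574, 0.3225]
orientation: [-0.0, 0.696, 0.718, -0.0]
wrist_force: [0.4, 1.0, -0.3]
finger_gap: 0.0341
grip_force: 0.0
```

```bash
python3 - <<'E'
from h import *
p,r,s=tool();print(p.round(4))
c=get_calibration('wrist');im=shot('wrist','w6.png')
o=np.array([.659,-.0082]);ey=np.array([-.0321,.9995]);ex=np.array([.9995,.0321])
for col in ('yellow','blue'):
  for A,ce,pp in blobs(im,col,25):
    for z in (.012,.261):
      P=onz(c,pp,z)[:,:2]-o;q=cv2.minAreaRect((P*1000).astype(np.float32));m=np.array(q[0])/1000
      print(col,A,ce,z,'rack x,y',(m@ex).round(4),(m@ey).round(4),np.round(q[1],1))
cv2.imwrite('pics/w6b.png',im[:,:,::-1])
E
```

```text
[0.6578 0.0574 0.3225]
blue 77 [224.5, 156.2] 0.012 rack x,y -0.0534 0.0638 [18.1 13.3]
blue 77 [224.5, 156.2] 0.261 rack x,y -0.023 0.1054 [8.1 6. ]
blue 143 [448.9, 266.2] 0.012 rack x,y 0.3625 -0.1466 [24.8 26.7]
blue 143 [448.9, 266.2] 0.261 rack x,y 0.1643 0.0106 [11.2 12. ]
blue 136 [442.0, 290.5] 0.012 rack x,y 0.3605 -0.2009 [27.  25.7]
blue 136 [442.0, 290.5] 0.261 rack x,y 0.1634 -0.0138 [12.2 11.6]
```

View pics/w6b.png

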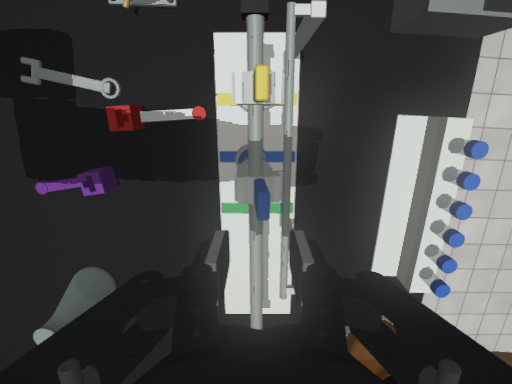

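Blue tab spans about (255–270, 180–218) and yellow about (255–270, 67–100). Next I'll check those against the projected tab tops at the ports.

```bash
python3 - <<'E'
from h import *
c=get_calibration('wrist');im=cv2.imread('pics/w6.png')[:,:,::-1]
o=np.array([.659,-.0082]);ey=np.array([-.0321,.9995]);ex=np.array([.9995,.0321])
h=hsv(im.copy())
for col,y,lo,hi,roi in (('yellow',.155,(18,120,50),(36,255,255),(60,110,248,276)),('blue',.065,(100,120,30),(130,255,255),(175,225,248,276))):
  m=cv2.inRange(h,lo,hi);a,b,d,e=roi;pp=np.argwhere(m[a:b,d:e])[:,::-1]+[d,a]
  q=onz(c,pp,.259)[:,:2]-o
  print(col,len(pp),pp.min(0),pp.max(0),'rackx',(q@ex).min().round(4),(q@ex).max().round(4),'y',(q@ey).min().round(4),(q@ey).max().round(4))
  C=[np.r_[o+ex*sx*.005+ey*(y+sy*.012),z] for z in(.261,.223) for sx,sy in((-1,-1),(1,-1),(1,1),(-1,1))]
  print(proj(c,C).round(0).tolist())
  # deck stripe
E
```

```text
yellow 361 [254  65] [268 100] rackx -0.0021 0.0078 y 0.145 0.168
[[250.0, 103.0], [264.0, 103.0], [264.0, 66.0], [249.0, 66.0], [251.0, 104.0], [263.0, 104.0], [263.0, 73.0], [251.0, 73.0]]
blue 409 [255 179] [268 218] rackx -0.0017 0.0085 y 0.0553 0.0874
[[251.0, 222.0], [264.0, 222.0], [264.0, 193.0], [251.0, 193.0], [252.0, 206.0], [263.0, 206.0], [263.0, 180.0], [252.0, 180.0]]
```

```bash
python3 - <<'E'
from h import *
o=np.array([.659,-.0082]);ey=np.array([-.0321,.9995]);ex=np.array([.9995,.0321])
def rk(P): P=np.atleast_2d(P)[:,:2]-o; return np.c_[P@ex,P@ey].round(4)
w=get_calibration('wrist');wi=shot('wrist')
top=shot('top','t7.png');T=get_calibration('top');side=shot('side','s7.png');S=get_calibration('side')
L=dict(yellow=((20,120,70),(36,255,255)),blue=((100,120,40),(128,255,255)),green=((60,90,40),(88,255,255)))
for n,im,c,roi in(('top',top,T,(120,172,200,300)),('side',side,S,(120,240,150,280)),('wrist',wi,w,(50,230,210,310))):
  a,b,d,e=roi;h=hsv(im)
  for col in L:
    m=np.zeros(im.shape[:2],np.uint8);m[a:b,d:e]=cv2.inRange(h,*L[col])[a:b,d:e]
    k,l,st,ce=cv2.connectedComponentsWithStats(m)
    for i in range(1,k):
      if st[i,4]>8: print(n,col,st[i].tolist(),ce[i].round(1),'deck',rk(onz(c,[ce[i]],.012))[0],'tab',rk(onz(c,[ce[i]],.25))[0])
E
```

```text
top green [279, 139, 2, 6, 10] [279.5 141.1] deck [ 0.0197 -0.0322] tab [-0.0286 -0.0149]
top green [280, 146, 3, 20, 22] [280.5 155. ] deck [-0.0275 -0.0344] tab [-0.0669 -0.0166]
side yellow [193, 158, 8, 13, 75] [196.5 163.9] deck [ 0.1878 -0.0391] tab [-0.0066  0.1616]
side yellow [195, 191, 12, 14, 122] [200.6 197.8] deck [0.0479 0.0973] tab [-0.1196  0.2719]
side yellow [191, 205, 25, 16, 82] [203.2 213.3] deck [-0.0111  0.1518] tab [-0.1672  0.3159]
side blue [190, 124, 5, 6, 22] [192.3 126.6] deck [ 0.3688 -0.2182] tab [0.1396 0.017 ]
side blue [183, 129, 5, 6, 26] [185.  131.5] deck [ 0.37   -0.1718] tab [0.1406 0.0545]
side blue [175, 134, 5, 6, 24] [177.1 136.5] deck [ 0.3724 -0.1244] tab [0.1426 0.0928]
side blue [167, 140, 5, 5, 23] [169.2 141.9] deck [ 0.3737 -0.0766] tab [0.1436 0.1314]
side blue [211, 143, 7, 14, 73] [213.8 149.7] deck [ 0.1905 -0.1513] tab [-0.0044  0.071 ]
side blue [159, 145, 5, 6, 25] [161.1 147. ] deck [ 0.3762 -0.0305] tab [0.1456 0.1686]
side blue [151, 150, 5, 6, 27] [153.  152.8] deck [0.3761 0.0171] tab [0.1455 0.2071]
side blue [213, 177, 1
[... 373 characters left out ...]
63] [242.6 155.8] deck [-0.0259  0.0642] tab [-0.0114  0.1038]
wrist blue [264, 151, 19, 10, 163] [273.4 155.9] deck [0.0247 0.064 ] tab [0.0126 0.1037]
wrist blue [221, 152, 14, 9, 120] [227.2 155.9] deck [-0.0513  0.0641] tab [-0.0234  0.1037]
wrist blue [293, 152, 2, 10, 19] [293.5 156.3] deck [0.0578 0.0634] tab [0.0283 0.1034]
wrist blue [256, 179, 15, 41, 375] [263.8 200.8] deck [ 0.0092 -0.0139] tab [0.0053 0.0668]
wrist green [223, 204, 26, 9, 211] [235.7 207.8] deck [-0.0396 -0.0267] tab [-0.0179  0.0607]
wrist green [271, 204, 11, 9, 98] [275.9 208. ] deck [ 0.0303 -0.027 ] tab [0.0153 0.0605]
wrist green [290, 204, 3, 9, 26] [291.  208.2] deck [ 0.0566 -0.0274] tab [0.0277 0.0603]
```

All three views put the columns about 2.5 mm past their stripes. I'll regrasp each one and nudge it back.

Request:
jog_arm(motion=[0,0,0.2,0,0,0,0.4,0,0,0.35,0,0,0,0.4,0,0,0.445,0,0,0,0.4,0,0,0.445,0,0,0,0.4,0,0,0.445,0,0,0,0,0,0,0.445,0,0,0,0,0,0,0.445,0,0,0,0,0,0,0.445,0,0,0,0], newtons=60)

```text
clock: 24.55
tcp_pos: [0.6571, 0.0572, 0.236]
orientation: [0.0, 0.696, 0.718, -0.0]
wrist_force: [-5.4, -0.1, 5.3]
finger_gap: 0.009
grip_force: 59.5
```

Request:
jog_arm(motion=[-0.006,0,0,0,0,0,0,-0.012,0,0,0,0,0,0,-0.012,0,0,0,0,0,0,-0.012,0,0,0,0,0,0,-0.012,0,0,0,0,0,0.4,-0.012,0,0,0,0,0,0.4,-0.012,0,0,0,0,0,0.4,-0.012,0,-0.2,0,0,0,0.4,-0.012,0,-0.45,0,0,0,0.4,-0.012,0,-0.45,0,0,0,0.4])

```text
clock: 25.8
tcp_pos: [0.6598, 0.0546, 0.3294]
orientation: [0.003, 0.696, 0.718, 0.003]
wrist_force: [0.8, -0.3, -0.2]
finger_gap: 0.0339
grip_force: 0.0
```

Request:
jog_arm(motion=[0.2,0,0,0,0,0,0.4,0.4,0,0,0,0,0,0.4,0.462,0,0,0,0,0,0.4,0.462,0,0,0,0,0,0.4,0.462,0,0.2,0,0,0,0.4,0.462,0,0.35,0,0,0,0.4,0.462,0,0.455,0,0,0,0.4,0.462,0,0.455,0,0,0,0.4,0.462,0,0.455,0,0,0,0,0.462,0,0.455,0,0,0,0,0.462,0,0.455,0,0,0,0,0.462,0,0.455,0,0,0,0])

```text
clock: 27.3
tcp_pos: [0.6543, 0.1466, 0.2351]
orientation: [0.0, 0.696, 0.718, -0.0]
wrist_force: [-5.4, -2.2, 4.6]
finger_gap: 0.0089
grip_force: 59.2
```

Request:
jog_arm(motion=[-0.006,0,0,0,0,0,0,-0.013,0,0,0,0,0,0,-0.013,0,0,0,0,0,0,-0.013,0,0,0,0,0,0,-0.013,0,0,0,0,0,0.4,-0.013,0,0,0,0,0,0.4,-0.013,0,0,0,0,0,0.4,-0.013,0,-0.2,0,0,0,0.4,-0.013,0,-0.45,0,0,0,0.4,-0.013,0,-0.45,0,0,0,0.4])

```text
clock: 28.55
tcp_pos: [0.6569, 0.1446, 0.3286]
orientation: [0.003, 0.696, 0.718, 0.003]
wrist_force: [0.5, 0.1, -0.0]
finger_gap: 0.0341
grip_force: 0.0
```

Request:
jog_arm(motion=[0.08,-0.25,0,0,0,0,0.9,0.08,-0.5,0,0,0,0,0.9,0.08,-0.75,0,0,0,0,0.9,0.08,-1,0,0,0,0,0.9,0.08,-1,0,0,0,0,0.9,0.08,-1,0,0,0,0,0.9])

```text
clock: 29.3
tcp_pos: [0.4552, 0.1543, 0.3233]
orientation: [0.0, 0.696, 0.718, 0.0]
wrist_force: [0.5, -0.2, 0.8]
finger_gap: 0.0765
grip_force: 0.0
```

```bash
python3 - <<'E'
from h import *
p,r,s=tool();print(p.round(4),r.as_euler('ZYX',degrees=True).round(2))
c=get_calibration('wrist');im=shot('wrist','w8.png')
json.dump({k:(v.tolist() if hasattr(v,'tolist') else v) for k,v in c.items()},open('w8.json','w'))
o=np.array([.659,-.0082]);ey=np.array([-.0321,.9995]);ex=np.array([.9995,.0321])
for A,ce,pp in blobs(im,'red',10)+blobs(im,'green',10): print(A,ce,onz(c,[ce],.045)[0].round(4))
cv2.imwrite('pics/w8b.png',cv2.resize(im[:,:,::-1],None,fx=1.56,fy=1.56,interpolation=cv2.INTER_CUBIC))
E
```

```text
[0.4552 0.1543 0.3233] [ 91.8    0.   179.94]
40 [278.8, 30.5] [0.4781 0.3312 0.045 ]
281 [252.6, 183.1] [0.4476 0.1147 0.045 ]
191 [382.2, 259.2] [ 0.6752 -0.015   0.045 ]
```

View pics/w8b.png

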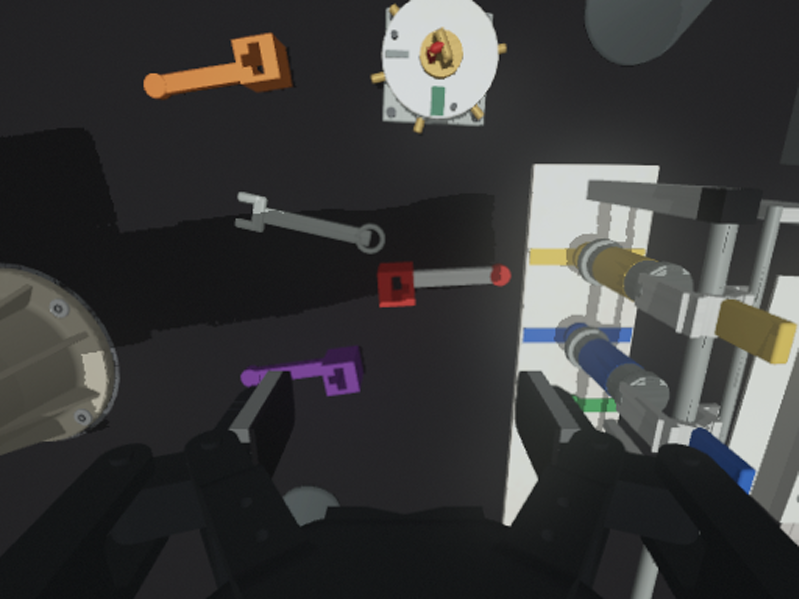

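The columns' feet sit on their stripes at (590,257) and (580,343). The valve's stem is near (441,53), its red key points roughly left (toward shut), and the lever's hub is at (396,285). Next is a close view of the valve.

Request:
jog_arm(motion=[0.3,0.1,0.2,0,0,0,0.9,0.6,0.12,0.3,0,0,0,0.9,0.68,0.12,0.3,0,0,0,0.9,0.68,0.12,0.3,0,0,0,0.9,0.68,0.12,0.3,0,0,0,0.9])

```text
clock: 29.98
tcp_pos: [0.4751, 0.2906, 0.263]
orientation: [0.0, 0.696, 0.718, -0.0]
wrist_force: [0.0, -0.2, 0.4]
finger_gap: 0.0774
grip_force: 0.0
```

```bash
python3 - <<'E'
from h import *
p,r,s=tool();print(p.round(4))
c=get_calibration('wrist');im=shot('wrist','w9.png')
json.dump({k:(v.tolist() if hasattr(v,'tolist') else v) for k,v in c.items()},open('w9.json','w'))
uv=proj(c,[[.476,.317,.08]])[0].astype(int);print(uv)
u,v=uv;u0,v0=max(u-80,0),max(v-60,0);print(u0,v0)
cv2.imwrite('pics/w9c.png',cv2.resize(im[v0:v0+120,u0:u0+160,::-1],None,fx=5,fy=5,interpolation=cv2.INTER_CUBIC))
E
```

```text
[0.4751 0.2906 0.263 ]
[259 150]
179 90
```

View pics/w9c.png

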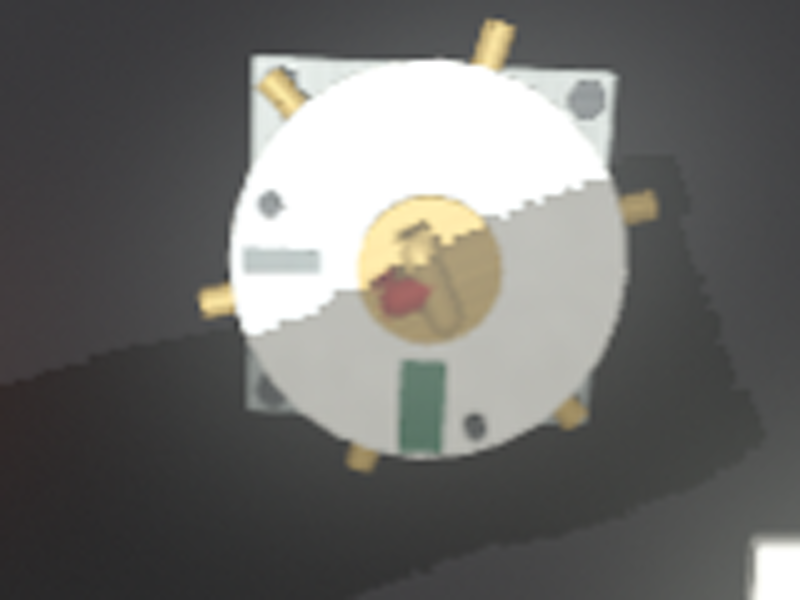

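The red key is at crop (402,297), turned about 20° past the grey mark. The dial's centre is at (428,260). I'll get a straight-down view for accuracy.

Request:
jog_arm(motion=[-0.238,0,0.1,0,0,0,0.9,-0.238,0,0.3,0,0,0,0.9,-0.238,0,0.515,0,0,0,0.9,-0.238,0,0.515,0,0,0,0.9,-0.238,0,0.515,0,0,0,0.9])

```text
clock: 30.65
tcp_pos: [0.477, 0.2431, 0.1623]
orientation: [0.001, 0.696, 0.718, 0.001]
wrist_force: [-0.1, -0.2, -0.4]
finger_gap: 0.0768
grip_force: 0.0
```

```bash
cat > m2.py <<'E'
from h import *
c=get_calibration('wrist');im=shot('wrist','w10.png')
json.dump({k:(v.tolist() if hasattr(v,'tolist') else v) for k,v in c.items()},open('w10.json','w'))
p,r,s=tool();print(p.round(4),np.array(c['world_from_camera'])[:3,3].round(4))
# warp onto plane z=.095 (0.1 mm grid, 60 mm window, up=+x, left=+y)
X,Y=np.meshgrid(np.arange(600),np.arange(600));g=np.c_[(.476+.03-Y.ravel()*1e-4),(.318+.03-X.ravel()*1e-4),np.full(360000,.095)]
uv=proj(c,g).astype(np.float32);w=cv2.remap(im,uv[:,0].reshape(600,600),uv[:,1].reshape(600,600),cv2.INTER_CUBIC)
cv2.imwrite('pics/w10c.png',w[:,:,::-1])
h=hsv(im);red=[b for b in blobs(im,'red',10)]
for A,ce,pp in red: print('red',A,ce,onz(c,[ce],.095)[0].round(4))
# dial circle
m=cv2.inRange(h,(0,0,140),(180,40,255));cn=[k for k in cv2.findContours(m,0,1)[0] if len(k)>80]
for k in cn:
    P=onz(c,cv2.convexHull(k).reshape(-1,2),.055)[:,:2];(x,y),R_=cv2.minEnclosingCircle((P*1000).astype(np.float32));print('dial',x,y,R_)
b=cv2.inRange(h,(12,70,60),(30,255,255));n,l,st,ce=cv2.connectedComponentsWithStats(b)
for i in range(1,n):
    if st[i,4]>150:
        P=onz(c,np.argwhere(l==i)[:,::-1],.065)[:,:2];(x,y),R_=cv2.minEnclosingCircle((P*1000).astype(np.float32));print('brass',st[i].tolist(),x,y,R_)
E
python3 m2.py
```

```text
[0.4774 0.2434 0.1628] [0.4752 0.317  0.3049]
red 184 [323.4, 277.3] [0.5365 0.1766 0.095 ]
red 708 [229.5, 298.4] [0.454  0.1523 0.095 ]
dial 505.1769714355469 146.06295776367188 36.09016418457031
dial 624.40380859375 213.11500549316406 66.35713195800781
dial 480.7663269042969 322.01202392578125 58.12366485595703
brass [0, 78, 132, 53, 3781] 308.912353515625 311.71551513671875 59.62621307373047
brass [246, 79, 42, 45, 1352] 481.82269287109375 322.657470703125 17.697477340698242
brass [368, 251, 84, 23, 839] 629.4119873046875 176.66650390625 42.7473258972168
brass [409, 276, 41, 17, 306] 657.0728759765625 144.8844451904297 21.302194595336914
```

View pics/w10c.png

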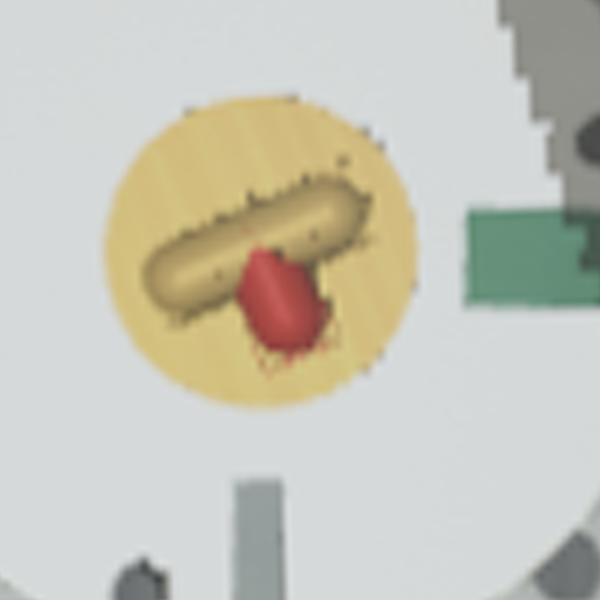

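The straight-down rectified view shows the stem's bar from about (150,275) to (365,205). The red key points down at (287,340), the grey mark is straight down (258,540), and the green mark is at right (530,257). I'll refine this numerically.

```bash
python3 - <<'E'
from h import *
w=cv2.imread('pics/w10c.png')[:,:,::-1].copy();h=hsv(w)
yy,xx=np.mgrid[:600,:600];inr=(xx-261)**2+(yy-251)**2<145**2
red=((h[...,0]<8)|(h[...,0]>172))&(h[...,1]>120)&inr
for t in (150,165,180):
    m=((h[...,2]<t)&~red&inr).astype(np.uint8);m=cv2.morphologyEx(m,cv2.MORPH_OPEN,np.ones((9,9)))
    n,l,st,ce=cv2.connectedComponentsWithStats(m);i=1+np.argmax(st[1:,4]);q=cv2.minAreaRect(np.argwhere(l==i)[:,::-1].astype(np.float32));print(t,st[i].tolist(),ce[i].round(1),q)
    bx=cv2.boxPoints(q);e=[bx[1]-bx[0],bx[2]-bx[1]];L=max(e,key=np.linalg.norm);print(np.degrees(np.arctan2(-L[1],L[0])), 'ctr world',.506-q[0][1]*1e-4,.348-q[0][0]*1e-4)
p=np.argwhere(red).astype(float)[:,::-1];print('red c',p.mean(0)); _,v=cv2.PCACompute(p.astype(np.float32),None);print(v)
gr=cv2.inRange(h,(60,60,60),(90,255,255));print('green',np.argwhere(gr)[:,0].min(),np.argwhere(gr)[:,0].max())
# same for lever: red hub in this picture, warped at z=.045
c=json.load(open('w10.json'));im=cv2.imread('pics/w10.png')[:,:,::-1].copy()
for A,ce,pp in blobs(im,'red',100): print('lev',A,ce,onz(c,[ce],.045)[0].round(4),pp.min(0),pp.max(0))
E
```

```text
150 [301, 235, 54, 43, 838] [324.2 255. ] ((330.0186767578125, 256.2297058105469), (24.551586151123047, 61.57381820678711), 64.48612976074219)
25.513868 ctr world 0.48037702941894533 0.3149981323242187
165 [161, 178, 210, 105, 4887] [292.  223.8] ((266.4891052246094, 220.3697052001953), (198.2345733642578, 106.69049835205078), 9.963804244995117)
-9.963804 ctr world 0.4839630294799805 0.32135108947753904
180 [143, 175, 229, 150, 11976] [258.1 243.5] ((260.1120910644531, 247.56129455566406), (108.57656860351562, 244.5980224609375), 70.94229125976562)
19.05771 ctr world 0.4812438705444336 0.32198879089355464
red c [280.07339303 302.94163735]
[[ 0.46435177  0.88565093]
 [ 0.88565093 -0.46435177]]
green 212 304
lev 184 [323.4, 277.3] [0.5512 0.1431 0.045 ] [316 270] [331 284]
lev 708 [229.5, 298.4] [0.4489 0.1131 0.045 ] [213 285] [246 313]
```

Request:
jog_arm(motion=[-0.25,-0.04,0,0,0,0,0.9,-0.5,-0.1,0,0,0,0,0.9,-0.75,-0.15,0,0,0,0,0.9,-1,-0.17,0,0,0,0,0.9,-1,-0.17,0,0,0,0,0.9,-1,-0.17,0,0,0,0,0.9])

```text
clock: 31.45
tcp_pos: [0.4494, 0.0424, 0.1621]
orientation: [0.001, 0.696, 0.718, 0.001]
wrist_force: [0.5, 0.3, 0.4]
finger_gap: 0.0772
grip_force: 0.0
```

```bash
cat > m3.py <<'E'
from h import *
c=get_calibration('wrist');im=shot('wrist','w11.png');p,r,s=tool();print(p.round(4),r.as_euler('ZYX',degrees=True).round(2))
B=blobs(im,'red',40)
for A,ce,pp in B:
    z=.045 if A>300 else .012
    P=onz(c,pp,z)[:,:2];q=cv2.minAreaRect((P*1000).astype(np.float32));print(A,ce,onz(c,[ce],z)[0].round(4),np.round(q[0],1),np.round(q[1],1),q[2])
hub=max(B,key=lambda b:b[0])[2];tip=[b for b in B if b[0]<900 and b[0]!=len(hub)]
h=hsv(im)
# arm: bright low-saturation strip right of the hub
m=cv2.inRange(h,(0,0,110),(180,60,255));n,l,st,ce=cv2.connectedComponentsWithStats(m)
for i in range(1,n):
    P=onz(c,np.argwhere(l==i)[:,::-1],.012)[:,:2]
    if st[i,4]>200 and abs(P.mean(0)-[.51,.118]).max()<.03:
        vx,vy,x0,y0=cv2.fitLine((P*1000).astype(np.float32),2,0,.01,.01).ravel();print('arm',st[i,4],P.mean(0).round(4),np.degrees(np.arctan2(vy,vx)))
# bore: dark inside hub
m=np.zeros(im.shape[:2],np.uint8);hull=cv2.convexHull(hub.astype(np.int32));cv2.fillConvexPoly(m,hull,255)
P=onz(c,hull.reshape(-1,2),.045)[:,:2];print('hull',P.min(0).round(4),P.max(0).round(4))
X,Y=np.meshgrid(np.arange(600),np.arange(600));g=np.c_[(.449+.03-Y.ravel()*1e-4),(.113+.03-X.ravel()*1e-4),np.full(360000,.045)]
uv=proj(c,g).astype(np.float32);cv2.imwrite('pics/w11c.png',cv2.remap(im,uv[:,0].reshape(600,600),uv[:,1].reshape(600,600),cv2.INTER_CUBIC)[:,:,::-1])
E
python3 m3.py
```

```text
[0.4491 0.0429 0.1617] [ 91.84   0.   179.87]Traceback (most recent call last):
  File "m3.py", line 7, in <module>
    hub=max(B,key=lambda b:b[0])[2];tip=[b for b in B if b[0]<900 and b[0]!=len(hub)]
        ~~~^^^^^^^^^^^^^^^^^^^^^
ValueError: max() iterable argument is empty
```

```bash
python3 - <<'E'
from h import *
im=cv2.imread('pics/w11.png')[:,:,::-1].copy();c=get_calibration('wrist')
h=hsv(im);m=((h[...,0]<9)|(h[...,0]>171))&(h[...,1]>120)&(h[...,2]>25);n,l,st,ce=cv2.connectedComponentsWithStats(m.astype(np.uint8))
for i in range(1,n):
    if st[i,4]>50: print(st[i].tolist(),ce[i].round(1),h[l==i].mean(0).round(0),onz(c,[ce[i]],.045)[0].round(4))
u,v=proj(c,[[.449,.113,.045]])[0].astype(int);print(u,v,im[v-15:v+16:10,u-30:u+31:10].tolist())
t=shot('top');T=get_calibration('top')
for A,e,_ in blobs(t,'red',3):print('top',A,e,onz(T,[e],.045)[0].round(3))
s=shot('side');S=get_calibration('side')
for A,e,_ in blobs(s,'red',3):print('side',A,e,onz(S,[e],.03)[0].round(3))
E
```

```text
[238, 92, 44, 44, 1356] [258.8 113.2] [  1. 154. 177.] [0.4479 0.1124 0.045 ]
[359, 96, 22, 23, 387] [369.6 107. ] [  1. 154. 173.] [0.5477 0.1213 0.045 ]
260 112 [[[41, 39, 41], [194, 82, 77], [194, 82, 77], [193, 82, 77], [192, 81, 77], [66, 47, 48], [50, 47, 48]], [[41, 38, 41], [166, 70, 68], [193, 82, 77], [47, 42, 44], [120, 54, 52], [208, 199, 199], [212, 216, 216]], [[43, 39, 41], [151, 63, 60], [193, 81, 76], [49, 43, 44], [62, 40, 40], [204, 188, 186], [212, 216, 214]], [[42, 38, 40], [68, 44, 45], [191, 79, 75], [84, 29, 27], [190, 79, 75], [151, 66, 64], [53, 48, 50]]]
top 6 [165.5, 200.0] [0.476 0.331 0.045]
side 26 [224.7, 220.7] [0.549 0.134 0.03 ]
side 197 [251.8, 231.2] [0.445 0.112 0.03 ]
side 3 [204.0, 252.0] [0.511 0.283 0.03 ]
side 5 [205.4, 256.2] [0.495 0.293 0.03 ]
```

Just a saturation threshold issue: the wrist camera view is brighter here. I'll loosen it.

```bash
sed -i 's/red=((0,170,90),(6,255,255))/red=((0,120,90),(7,255,255))/; s/(174,170,90)/(173,120,90)/' h.py; python3 m3.py
```

```text
[0.4484 0.0435 0.1608] [ 91.93   0.   179.97]
1310 [260.1, 114.0] [0.4484 0.1123 0.045 ] [448.9 111.8] [36.7 36.6] 3.086613178253174
383 [371.0, 108.5] [0.5482 0.1207 0.045 ] [548.3 120.4] [18.2 19.5] 7.556085109710693
arm 1362 [0.5106 0.1169] 4.820109
hull [0.43   0.0931] [0.4681 0.1308]
```

Request:
jog_arm(motion=[0.2,0.014,0,0,0,-0.027,0.8,0.341,0.014,0,0,0,-0.027,0.8,0.341,0.014,0.15,0,0,-0.027,0.8,0.341,0.014,0.3,0,0,-0.027,0.8,0.341,0.014,0.45,0,0,-0.027,0.8,0.341,0.014,0.6,0,0,-0.027,0.8,0.341,0.014,0.68,0,0,-0.027,0.8,0.341,0.014,0.719,0,0,-0.027,0.8,0.341,0.014,0.719,0,0,-0.027,0.8])

```text
clock: 32.78
tcp_pos: [0.4486, 0.1112, 0.0164]
orientation: [-0.0, 0.68, 0.733, -0.0]
wrist_force: [0.7, -0.2, -0.3]
finger_gap: 0.0681
grip_force: 0.0
```

Request:
jog_arm(motion=[0,0,0,0,0,0,0,0,0,0,0,0,0,0,0,0,0,0,0,0,0,0,0,0,0,0,0,0,0,0,0,0,0,0,0], newtons=70)

```text
clock: 33.4
tcp_pos: [0.4498, 0.1108, 0.0177]
orientation: [0.001, 0.681, 0.733, 0.001]
wrist_force: [-0.6, 0.6, 7.8]
finger_gap: 0.035
grip_force: 70.6
```

```bash
python3 - <<'E'
from h import *
p,r,s=tool();print(p.round(4),r.as_euler('ZYX',degrees=True).round(2),s['wrist_force'],s['finger_gap'],s['grip_force'],np.round(s['joint_pos'],2))
E
```

```text
[0.4498 0.1108 0.0177] [ 9.4230e+01 -1.0000e-02  1.7988e+02] [-0.62420201  0.55642459  7.75302783] 0.0349833313657862 70.61302542686462 [ 0.07  0.28 -0.57  0.71  0.    1.56]
```

Request:
jog_arm(motion=[0,0,-0.1,0,0,0,0,0,0,-0.3,0,0,0,0,0,0,-0.6,0,0,0,0,0,0,-0.92,0,0,-0.1,0,0,0,-0.92,0,0,-0.2,0,0,0,-0.92,0,0,-0.3,0,0,0,-0.92,0,0,-0.4,0,0,0,-0.92,0,0,-0.5,0,0,0,-0.92,0,0,-0.6,0,0,0,-0.92,0,0,-0.7,0,0,0,-0.92,0,0,-0.8,0,0,0,-0.92,0,0,-0.9,0])

```text
clock: 34.9
tcp_pos: [0.4484, 0.1105, 0.2004]
orientation: [-0.0, 0.039, 0.999, -0.0]
wrist_force: [-0.7, -0.2, -1.8]
finger_gap: 0.0352
grip_force: 70.0
```

Request:
jog_arm(motion=[0,0,0,0,0,-0.1,0,0,0,0,0,0,-0.2,0,0,0,0,0,0,-0.3,0,0,0,0,0,0,-0.4,0,0,0,0,0,0,-0.5,0,0,0,0,0,0,-0.6,0,0,0,0,0,0,-0.7,0,0,0,0,0,0,-0.8,0,0,0,0,0,0,-0.9,0,0,0,0,0,0,-1,0,0,0,0,0,0,-1,0,0,0,0,0,0,-1,0])

```text
clock: 36.4
tcp_pos: [0.4487, 0.1106, 0.2006]
orientation: [-0.0, -0.676, 0.737, 0.0]
wrist_force: [0.7, 0.1, -1.4]
finger_gap: 0.0348
grip_force: 70.0
```

```bash
python3 - <<'E'
from h import *
p,r,s=tool();y=r.as_euler('ZYX',degrees=True)[0];print(p.round(4),r.as_euler('ZYX',degrees=True).round(2),s['wrist_force'],np.round(s['joint_pos'],2))
d=np.array([.482,.398,.20])-p;print('shift',(r.inv().apply(d)/.2).round(3),'turn',(-(289.3-y%360)/90).round(3))
E
```

```text
[0.4487 0.1106 0.2006] [-9.4920e+01 -1.0000e-02  1.7999e+02] [ 0.74695126  0.05549054 -1.38929046] [ 0.07  0.11 -0.29  1.17 -0.   -1.42]
shift [-1.446 -0.043  0.003] turn -0.269
```

Request:
jog_arm(motion=[-0.2,0,0,0,0,0,0,-0.45,0,0,0,0,0,0,-0.7,-0.02,0,0,0,0,0,-0.9,-0.03,0,0,0,0,0,-0.9,-0.03,0,0,0,0,0])

```text
clock: 37.02
tcp_pos: [0.4698, 0.2919, 0.2002]
orientation: [0.0, -0.678, 0.735, 0.0]
wrist_force: [-0.7, -0.2, -1.3]
finger_gap: 0.0353
grip_force: 70.1
```

Request:
jog_arm(motion=[-0.2,0,0,0,0,-0.1,0,-0.4,0,0,0,0,-0.2,0,-0.546,-0.013,0,0,0,-0.269,0,-0.546,-0.013,0,0,0,-0.269,0,-0.546,-0.013,0,0,0,-0.269,0])

```text
clock: 37.65
tcp_pos: [0.4812, 0.397, 0.2003]
orientation: [0.001, 0.816, -0.578, -0.0]
wrist_force: [-0.3, -1.3, -1.0]
finger_gap: 0.0352
grip_force: 70.2
```

```bash
cat > m4.py <<'E'
from h import *
c=get_calibration('wrist');im=shot('wrist','w12.png');p,r,s=tool()
print(p.round(4),r.as_euler('ZYX',degrees=True).round(2),np.array(c['world_from_camera'])[:3,3].round(4),np.round(s['joint_pos'],2))
X,Y=np.meshgrid(np.arange(600),np.arange(600))
def warp(im,c,z):
    g=np.c_[(.476+.03-Y.ravel()*1e-4),(.318+.03-X.ravel()*1e-4),np.full(360000,z)]
    uv=proj(c,g).astype(np.float32);return cv2.remap(im,uv[:,0].reshape(600,600),uv[:,1].reshape(600,600),cv2.INTER_CUBIC)
def stem(im,c):
    o={}
    w=warp(im,c,.065);h=hsv(w)
    b=(cv2.inRange(h,(5,60,40),(32,255,255))|cv2.inRange(h,(0,60,40),(32,255,255))|cv2.inRange(h,(170,60,40),(180,255,255)))
    b=cv2.morphologyEx(b,cv2.MORPH_CLOSE,np.ones((25,25)));b=cv2.morphologyEx(b,cv2.MORPH_OPEN,np.ones((41,41)))
    cn=max(cv2.findContours(b,0,1)[0],key=cv2.contourArea);(x,y),R_=cv2.minEnclosingCircle(cn);m=cv2.moments(cn);x,y=m['m10']/m['m00'],m['m01']/m['m00']
    print('disc',round(.506-y*1e-4,4),round(.348-x*1e-4,4),'R',R_/10,'Req',np.sqrt(m['m00']/np.pi)/10)
    w=warp(im,c,.095);h=hsv(w);red=cv2.inRange(h,(0,110,60),(9,255,255))|cv2.inRange(h,(172,110,60),(180,255,255))
    p=np.argwhere(red>0);print('red',len(p),'centre',(.506-p[:,0].mean()*1e-4).round(4),(.348-p[:,1].mean()*1e-4).round(4))
    return w
if __name__=='__main__':
    stem(cv2.imread('pics/w10.png')[:,:,::-1].copy(),json.load(open('w10.json')))
    w=stem(im,c);cv2.imwrite('pics/w12c.png',w[:,:,::-1])
E
python3 m4.py
```

```text
[0.4813 0.3968 0.2005] [-7.0690e+01 -4.0000e-02  1.7994e+02] [0.5067 0.3266 0.343 ] [ 0.56  0.42  0.13  1.28 -0.   -1.35]
disc 0.4817 0.3226 R 17.929049682617187 Req 17.645339278957962
red 6638 centre 0.4757 0.32
disc 0.4801 0.325 R 17.554322814941408 Req 15.584250113778378
red 0 centre nan nanm4.py:16: RuntimeWarning: Mean of empty slice.
  p=np.argwhere(red>0);print('red',len(p),'centre',(.506-p[:,0].mean()*1e-4).round(4),(.348-p[:,1].mean()*1e-4).round(4))
  ret = ret.dtype.type(ret / rcount)
```

```bash
python3 - <<'E'
from h import *
for n in ('w10c','w12c'):
    w=cv2.imread('pics/%s.png'%n)[:,:,::-1].copy();h=hsv(w)
    print(n)
    for y in range(60,480,35): print(' '.join('%3d/%3d/%3d'%tuple(h[y,x]) for x in range(80,460,38)))
E
```

```text
w10c
 83/  5/217  90/  5/216  90/  5/217  90/  5/217  90/  5/217  90/  5/217  83/  5/217  90/  4/216  90/  4/216  90/  5/216
 90/  4/216  90/  5/217  90/  5/217  96/  6/219  27/ 11/212  23/ 34/209  75/  2/215  90/  5/217  83/  5/217  90/  5/216
 83/  5/217  75/  5/217  36/  6/213  23/100/210  22/100/210  22/101/209  21/102/208  21/103/208  90/  4/217  90/  5/216
 90/  5/217  95/  7/219  24/ 97/210  22/102/210  23/ 98/210  23/ 97/210  23/ 99/209  21/ 99/177  22/ 92/211  83/  5/217
 90/  5/217  23/ 86/210  23/101/210  23/102/210  24/ 97/210  21/ 99/159  21/103/174  21/102/165  22/100/209  90/  5/217
 90/  5/217  23/102/210  23/102/211  21/105/139  21/106/176  23/ 99/208  21/102/180  21/ 99/149  23/ 97/210 100/ 10/222
 90/  5/217  23/104/210  21/109/166  22/102/208  21/104/182   2/143/186  12/ 95/105  23/ 98/210  23/ 98/210 101/  9/221
 90/  5/217  23/ 83/211  23/106/176  20/109/148  24/103/189   1/146/183   2/142/151  22/101/210  22/101/210  90/  5/217
 90/  5/217  96/  6/218  23/100/211  24/ 99/211  24/ 98/211   1/150/155   1/141/136  24/ 96/212  23/ 81/212  90/  5/217
 90/  5/217  90
[... 1089 characters left out ...]
/199  20/ 70/183  21/ 73/203  22/ 70/198   2/ 89/198   8/ 75/183  29/ 52/245  30/ 49/255   0/  0/255
 26/  8/220  22/ 54/204  21/ 70/182  22/ 69/188  19/ 72/192   2/ 88/189   2/ 87/191  21/ 69/202  24/ 30/249   0/  0/255
 30/  8/221  30/  7/219  21/ 64/203  21/ 75/201  21/ 74/203   2/ 79/172   7/ 80/189  22/ 47/212  25/  7/224  30/  1/251
 30/  7/219  30/  7/219  30/  8/219  26/  8/221  22/ 30/214  21/ 35/212  26/  9/223  35/  7/223  35/  7/224  30/  7/223
 30/  8/218  30/  8/218  30/  8/219  30/  8/220  30/  7/221  26/  8/222  30/  7/222  35/  7/223  30/  7/223  35/  7/224
 26/  8/219  26/  8/218  35/  7/219  26/  8/220  60/  5/186  35/  7/205  30/  8/222  30/  7/222  30/  7/223  30/  7/225
```

```bash
sed -i 's/,60,40)/,28,40)/g; s/(0,110,60),(9,/(0,70,60),(9,/; s/(172,110,60)/(172,70,60)/' m4.py; python3 - <<'E'
from m4 import *
stem(cv2.imread('pics/w10.png')[:,:,::-1].copy(),json.load(open('w10.json')))
stem(im,c)
o=get_calibration('wrist');R0=np.array(o['world_from_camera'])[:3,:3]
# hub in hand: red blob on plane of hub top (TCP z +.0273)
B=[]
h=hsv(im);m=cv2.inRange(h,(0,90,60),(9,255,255))|cv2.inRange(h,(172,90,60),(180,255,255))
n,l,st,ce=cv2.connectedComponentsWithStats(m)
for i in range(1,n):
    if st[i,4]>60:
        P=onz(c,np.argwhere(l==i)[:,::-1],p[2]+.0273);P=r.inv().apply(P-p);print(st[i].tolist(),'tool x',P[:,0].min().round(4),P[:,0].max().round(4),'y',P[:,1].min().round(4),P[:,1].max().round(4))
E
```

```text
[0.4814 0.3969 0.2007] [-7.0680e+01 -3.0000e-02  1.7996e+02] [0.5068 0.3264 0.3431] [ 0.56  0.42  0.13  1.28 -0.   -1.35]
disc 0.4817 0.3226 R 18.284259033203124 Req 18.028836822649318
red 6663 centre 0.4757 0.3199
disc 0.4817 0.323 R 18.45392303466797 Req 17.958695937630843
red 6700 centre 0.476 0.32
[429, 134, 61, 23, 689] tool x 0.0558 0.0651 y 0.0705 0.0967
[502, 156, 8, 31, 132] tool x 0.0426 0.056 y 0.1045 0.1091
[220, 202, 79, 98, 7123] tool x -0.0155 0.0354 y -0.0189 0.0176
[426, 212, 39, 41, 1147] tool x 0.0101 0.0304 y 0.0748 0.0951
```

Request:
jog_arm(motion=[0.15,0.05,0,0,0,-0.007,0,0.344,0.121,0,0,0,-0.007,0,0.344,0.121,0,0,0,-0.007,0,0.344,0.121,0.2,0,0,-0.007,0,0.344,0.121,0.378,0,0,-0.007,0,0.344,0.121,0.378,0,0,-0.007,0,0.344,0.121,0.378,0,0,-0.007,0])

```text
clock: 38.62
tcp_pos: [0.4822, 0.3256, 0.1264]
orientation: [-0.001, 0.819, -0.573, 0.0]
wrist_force: [1.3, 0.1, -2.3]
finger_gap: 0.0352
grip_force: 70.3
```

```bash
python3 - <<'E'
from h import *
p,r,s=tool();y=r.as_euler('ZYX',degrees=True)[0];print(p.round(4),r.as_euler('ZYX',degrees=True).round(2),s['wrist_force'])
d=np.array([.4813,.3239,.108])-p;print('shift',(r.inv().apply(d)/.2).round(3))
E
```

```text
[0.4822 0.3256 0.1264] [-6.9940e+01  1.0000e-02 -1.7991e+02] [ 1.31853633  0.05778211 -2.32789763]
shift [0.007 0.007 0.092]
```

Request:
jog_arm(motion=[0.006,0.005,0.03,0,0,0,0,0.006,0.005,0.06,0,0,0,0,0.006,0.005,0.09,0,0,0,0,0.006,0.005,0.11,0,0,0,0,0.006,0.005,0.11,0,0,0,0])

```text
clock: 39.25
tcp_pos: [0.4807, 0.3236, 0.1025]
orientation: [0.0, 0.82, -0.573, -0.0]
wrist_force: [-0.3, -0.3, -1.7]
finger_gap: 0.0348
grip_force: 70.5
```

The underside is already 10 mm below the stem's top with no contact force, so the lever is on the keys. I'll push it home.

Request:
jog_arm(motion=[0,0,0.03,0,0,0,0,0,0,0.06,0,0,0,0,0,0,0.085,0,0,0,0,0,0,0.1,0,0,0,0,0,0,0.104,0,0,0,0,0,0,0.104,0,0,0,0])

```text
clock: 40.0
tcp_pos: [0.481, 0.3237, 0.0827]
orientation: [-0.0, 0.82, -0.573, 0.0]
wrist_force: [-2.4, -1.4, 4.6]
finger_gap: 0.0347
grip_force: 71.0
```

Request:
jog_arm(motion=[0,0,0.003,0,0,-0.06,0,0,0.001,0.003,0,0,-0.14,0,0.001,0.001,0.003,0,0,-0.22,0,0.001,0.002,0.003,0,0,-0.3,0,0.002,0.002,0.003,0,0,-0.38,0,0.002,0.003,0.003,0,0,-0.46,0,0.003,0.004,0.003,0,0,-0.54,0,0.003,0.005,0.003,0,0,-0.62,0,0.004,0.006,0.003,0,0,-0.7,0,0.004,0.006,0.003,0,0,-0.75,0,0.004,0.006,0.003,0,0,-0.75,0])

```text
clock: 41.38
tcp_pos: [0.4798, 0.3232, 0.0827]
orientation: [-0.001, 1.0, -0.021, -0.0]
wrist_force: [-3.5, 0.0, 7.3]
finger_gap: 0.0349
grip_force: 71.5
```

```bash
python3 - <<'E'
from h import *
p,r,s=tool();print(p.round(4),r.as_euler('ZYX',degrees=True).round(2),s['wrist_force'],s['ft_torque'],s['grip_force'],np.round(s['joint_pos'],2))
E
```

```text
[0.4798 0.3232 0.0827] [  -2.37    0.   -179.92] [-3.46517097  0.02486287  7.27498139] [ 0.03931525  0.90079389 -0.01709052] 71.49666085839272 [ 0.45  0.4  -0.2   0.97  0.   -2.65]
```

Request:
jog_arm(motion=[0,0,0,0,0,-0.015,0,0,0,0,0,0,-0.03,0,0,0,0,0,0,-0.045,0,0,0,0,0,0,-0.045,0,0,0,0,0,0,-0.045,0])

```text
clock: 42.0
tcp_pos: [0.4797, 0.3231, 0.0827]
orientation: [-0.001, 1.0, 0.014, -0.0]
wrist_force: [-3.8, -0.0, 8.3]
finger_gap: 0.0348
grip_force: 71.5
```

```bash
python3 - <<'E'
from h import *
p,r,s=tool();print(p.round(4),r.as_euler('ZYX',degrees=True).round(2),s['wrist_force'],s['ft_torque'],np.array(s['tau']).round(2))
E
```

```text
[0.4797 0.3231 0.0827] [   1.65   -0.   -179.93] [-3.77807497 -0.04959468  8.28546661] [-0.05831934  0.97055832 -0.08739946] [ -1.35 -46.51  26.65  -1.73  -0.54  -0.06]
```

Request:
jog_arm(motion=[0,0,0,0,0,-0.02,0,0,0,0,0,0,-0.04,0,0,0,0,0,0,-0.06,0,0,0,0,0,0,-0.06,0,0,0,0,0,0,-0.06,0])

```text
clock: 42.62
tcp_pos: [0.4796, 0.3229, 0.0827]
orientation: [-0.0, 0.998, 0.061, -0.0]
wrist_force: [-4.7, -0.2, 7.7]
finger_gap: 0.0352
grip_force: 71.6
```

```bash
python3 - <<'E'
from h import *
p,r,s=tool();print(p.round(4),r.as_euler('ZYX',degrees=True).round(2),s['wrist_force'],s['ft_torque'],np.array(s['tau']).round(2),np.round(s['joint_pos'],2))
E
```

```text
[0.4796 0.3229 0.0827] [ 6.9800e+00  2.0000e-02 -1.7995e+02] [-4.657017   -0.21695397  7.66128001] [-0.14903991  1.07067351 -0.48231892] [ -0.87 -46.23  26.87  -2.04  -0.49  -0.5 ] [ 0.45  0.4  -0.2   0.97  0.   -2.81]
```

The torque rose to 0.48 N m, so the lever is at the stop. I'll release and check.

Request:
jog_arm(motion=[0,0,0,0,0,0,0.7,0,0,0,0,0,0,0.7,0,0,0,0,0,0,0.7,0,0,-0.1,0,0,0,0.7,0,0,-0.3,0,0,0,0.7,0,0,-0.6,0,0,0,0.7,-0.2,0,-0.9,0,0,0,0.7,-0.38,0,-0.9,0,0,0,0.7,-0.38,0,-0.9,0,0,0,0.7])

```text
clock: 43.75
tcp_pos: [0.4031, 0.3134, 0.2635]
orientation: [-0.001, 0.998, 0.062, 0.001]
wrist_force: [-0.2, -0.4, -1.2]
finger_gap: 0.0599
grip_force: 0.0
```

```bash
cat > m5.py <<'E'
from h import *
c=get_calibration('wrist');im=shot('wrist','w13.png');p,r,s=tool();print(p.round(4),np.array(c['world_from_camera'])[:3,3].round(3))
h=hsv(im);m=cv2.inRange(h,(0,80,50),(9,255,255))|cv2.inRange(h,(172,80,50),(180,255,255))
n,l,st,ce=cv2.connectedComponentsWithStats(m)
for i in range(1,n):
    if st[i,4]>60:
        for z in (.11,.077):
            P=onz(c,np.argwhere(l==i)[:,::-1],z)[:,:2];q=cv2.minAreaRect((P*1000).astype(np.float32));print(st[i,4],z,onz(c,[ce[i]],z)[0].round(4),np.round(q[0],1),np.round(q[1],1),round(q[2],1))
g=cv2.inRange(h,(50,50,40),(92,255,255));n,l,st,ce=cv2.connectedComponentsWithStats(g)
for i in range(1,n):
    if st[i,4]>30: print('green',st[i,4],onz(c,[ce[i]],.055)[0].round(4))
t=shot('top');T=get_calibration('top');h=hsv(t);m=cv2.inRange(h,(0,120,70),(9,255,255))|cv2.inRange(h,(172,120,70),(180,255,255))
n,l,st,ce=cv2.connectedComponentsWithStats(m)
for i in range(1,n):
    if st[i,4]>8: print('top',st[i,4],onz(T,[ce[i]],.09)[0].round(4))
E
python3 m5.py
```

```text
[0.4043 0.3135 0.2625] [0.477 0.322 0.406]
1031 0.11 [0.483  0.3224 0.11  ] [482.6 322.5] [35.6 35.5] 0.1
1031 0.077 [0.4836 0.3225 0.077 ] [483.1 322.5] [39.5 39.4] 0.1
323 0.11 [0.4824 0.2212 0.11  ] [482.5 221. ] [19.1 20.1] 7.5
323 0.077 [0.483 0.21  0.077] [483.  209.7] [21.3 22.3] 7.5
top 148 [0.4815 0.3243 0.09  ]
top 41 [0.481  0.2075 0.09  ]
```

```bash
python3 - <<'E'
from h import *
o=np.array([.659,-.0082]);ey=np.array([-.0321,.9995]);ex=np.array([.9995,.0321])
def rk(P): P=np.atleast_2d(P)[:,:2]-o; return np.c_[P@ex,P@ey].round(4)[0]
L=dict(yellow=((20,120,70),(36,255,255)),blue=((100,120,40),(128,255,255)))
for n,im,c,roi in(('top',shot('top'),get_calibration('top'),(120,172,200,300)),('side',shot('side'),get_calibration('side'),(140,225,180,280))):
  a,b,d,e=roi;h=hsv(im)
  for col in L:
    m=np.zeros(im.shape[:2],np.uint8);m[a:b,d:e]=cv2.inRange(h,*L[col])[a:b,d:e]
    k,l,st,ce=cv2.connectedComponentsWithStats(m)
    for i in range(1,k):
      if st[i,4]>8: print(n,col,st[i].tolist(),'deck',rk(onz(c,[ce[i]],.012)),'tab',rk(onz(c,[ce[i]],.242)))
s=env.get_state();print(s['clock'],s['wrist_force'])
E
```

```text
top yellow [212, 130, 10, 7, 53] deck [0.0539 0.1794] tab [0.001  0.1576]
top yellow [223, 132, 4, 3, 12] deck [0.0516 0.1523] tab [-0.0009  0.1354]
top yellow [217, 145, 11, 8, 42] deck [-0.0045  0.16  ] tab [-0.0468  0.1417]
top yellow [222, 156, 6, 12, 60] deck [-0.045   0.1532] tab [-0.0799  0.1361]
top blue [246, 129, 8, 4, 26] deck [0.0593 0.0686] tab [0.0055 0.067 ]
top blue [249, 156, 5, 11, 47] deck [-0.0447  0.0638] tab [-0.0797  0.063 ]
side yellow [193, 158, 8, 13, 73] deck [ 0.1881 -0.0397] tab [0.0002 0.1544]
side yellow [195, 191, 12, 14, 120] deck [0.0479 0.0971] tab [-0.1139  0.2658]
side yellow [191, 205, 12, 10, 33] deck [0.0237 0.154 ] tab [-0.1337  0.3122]
side yellow [212, 216, 4, 5, 12] deck [-0.0558  0.1463] tab [-0.1984  0.3059]
43.95 [-0.06398818 -0.34388856 -0.08262683]
```

Request:
jog_arm(motion=[0,0,-0.25,0,0,0,0.4,0,0,-0.5,0,0,0,0.4,0.1,0.2,-0.5,0,0,0.02,0.4,0.3,0.45,-0.5,0,0,0.04,0.4,0.45,0.7,-0.5,0,0,0.057,0.4,0.59,0.93,-0.5,0,0,0.057,0.4,0.59,0.93,-0.5,0,0,0.057,0.4,0.59,0.93,-0.5,0,0,0.057,0.4])

```text
clock: 44.95
tcp_pos: [0.5449, 0.1428, 0.3605]
orientation: [-0.0, 1.0, 0.016, -0.001]
wrist_force: [-0.6, -0.8, 0.0]
finger_gap: 0.0342
grip_force: 0.0
```

```bash
cat > m6.py <<'E'
from h import *
o=np.array([.659,-.0082]);ey=np.array([-.0321,.9995]);ex=np.array([.9995,.0321])
c=get_calibration('wrist');im=shot('wrist','w14.png');p,r,s=tool();C=np.array(c['world_from_camera'])[:3,3]
print(p.round(4),r.as_euler('ZYX',degrees=True)[0].round(2),'cam rack',((C[:2]-o)@ex).round(4),((C[:2]-o)@ey).round(4),C[2].round(3))
h=hsv(im);L=dict(yellow=((18,70,50),(36,255,255)),blue=((100,90,40),(128,255,255)),green=((50,60,40),(92,255,255)))
for col in L:
    m=cv2.inRange(h,*L[col]);n,l,st,ce=cv2.connectedComponentsWithStats(m)
    for i in range(1,n):
        if st[i,4]<25: continue
        out=[]
        for z in (.012,.261):
            P=onz(c,np.argwhere(l==i)[:,::-1],z)[:,:2]-o;X,Y=P@ex,P@ey;out+=[z,X.min(),X.max(),Y.min(),Y.max()]
        if abs(out[6])<.1 or abs(out[1])<.08: print(col,st[i,4],*np.round(out,4))
E
python3 m6.py
```

```text
[0.5445 0.1435 0.361 ] 1.9 cam rack -0.0337 0.1542 0.503
yellow 585 0.012 0.0195 0.05 0.1346 0.182 0.261 -0.0075 0.0075 0.1445 0.1679
yellow 27 0.012 -0.0048 0.0031 -0.0388 -0.03 0.261 -0.0195 -0.0156 0.0591 0.0634
yellow 40 0.012 -0.0231 -0.0183 0.1442 0.1694 0.261 -0.0285 -0.0261 0.1492 0.1617
yellow 204 0.012 -0.0628 -0.028 0.1457 0.1613 0.261 -0.0481 -0.0309 0.15 0.1577
yellow 36 0.012 -0.1198 -0.1071 0.3511 0.3603 0.261 -0.0761 -0.0699 0.2512 0.2558
yellow 37 0.012 -0.1383 -0.1254 0.2931 0.3065 0.261 -0.0852 -0.0789 0.2227 0.2292
blue 205 0.012 0.0319 0.0591 0.0545 0.0719 0.261 -0.0014 0.012 0.1051 0.1136
blue 688 0.012 0.0185 0.0496 -0.0494 0.021 0.261 -0.008 0.0073 0.0539 0.0885
blue 171 0.012 -0.023 0.0056 0.0394 0.0726 0.261 -0.0285 -0.0143 0.0976 0.114
blue 199 0.012 -0.0628 -0.0279 0.0548 0.0714 0.261 -0.0481 -0.0309 0.1052 0.1134
green 70 0.012 0.0508 0.0599 -0.0348 -0.0191 0.261 0.0079 0.0124 0.061 0.0688
green 346 0.012 -0.0625 0.0063 -0.0444 -0.0176 0.261 -0.0479 -0.014 0.0563 0.0695
```

```bash
python3 -c "
from workcell import env
print(env.hand_in())"
```

```text
the job is handed in; nothing more can be done
None
```

The job is handed in: the yellow and blue columns (no green one was found) hang about 2.5 mm off their port centres by my last measurement, and the lever is pushed home and at the open stop.

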